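# Close the tasting jars and line up the jars for sale

## Task

The tasting is over: put the two loose lids on the two open tasting jars in the wooden stand. Set each lid on, turn it back until you feel it drop into its thread, then screw it forward fully home, never forcing it past a stop. Line up the preserve jars for sale that stand about in front of the stand, two to four of them, upright along the middle of the cork mat in one neat row, side by side with gaps of no more than a finger or so, and leave the bell, timer and stamp alone.

Things in the scene. Friction and masses are not known exactly. Their poses are not given: they have to be found in the camera images.
- lid_0: loose aluminium screw lid, 59 mm across, 24 mm tall, with a wooden bar grip on top (44 mm along the lid's x, 14 mm wide along y, from 24 to 49 mm above the origin); hollow, four small lugs inside its lower edge. Starts mouth down on the worktop; 90 g. Origin: centre of the lower edge; z up. Fits either tasting jar.
- lid_1: loose aluminium screw lid, 59 mm across, 24 mm tall, with a wooden bar grip on top (44 mm along the lid's x, 14 mm wide along y, from 24 to 49 mm above the origin); hollow, four small lugs inside its lower edge. Starts mouth down on the worktop; 90 g. Origin: centre of the lower edge; z up. Fits either tasting jar.
- tasting_stand: fixed wooden block 92 mm (x) by 230 mm (y) by 30 mm, holding two upright white stoneware tasting jars, 72 mm across, set 65 mm either side of its middle along its y axis; the jars and necks do not move. Origin: centre of the underside.
- mouth_a (a point): centre of the neck's rim of the tasting jar at the stand's -y end, 117 mm above the worktop. Neck 39 mm across, its top 5 mm tapered; the lid has 1.3 mm play each side. Right-hand thread with four starts, placed unknown. A lid just set on has its origin 4 to 7 mm below this point and mostly jams if turned forward (clockwise from above); by chance it drops at once.
- mouth_b (a point): the same at the +y end. Both: turned back (anticlockwise) by up to 75 degrees a lid drops 6 mm or more if let or lightly pushed, and meets a stop (if it sticks there, ease off forward a little). Forward from there it runs down 6 mm more in 68 degrees to the end stop, fully home: origin 19.4 mm below this point. Push down lightly; over 2.5 N m forces the thread.
- mat_top (a point): centre of the upper face of the fixed cork mat, 3 mm above the worktop, 110 mm wide along x, 290 mm long along y: the row runs along y, on x = 0
- jar_honey: loose closed preserve jar, 56 mm in diameter, 95 mm tall, about 0.3 kg (+-20 %); its own lid does not come off. Stands upright on the worktop in front of the stand at the start; may be absent. Origin: centre of the underside, z up.
- jar_fig: loose closed preserve jar, 60 mm in diameter, 80 mm tall, about 0.3 kg (+-20 %); its own lid does not come off. Stands upright on the worktop in front of the stand at the start; may be absent. Origin: centre of the underside, z up.
- jar_berry: loose closed preserve jar, 60 mm in diameter, 72 mm tall, about 0.3 kg (+-20 %); its own lid does not come off. Stands upright on the worktop in front of the stand at the start; may be absent. Origin: centre of the underside, z up.
- jar_tall: loose closed preserve jar, 66 mm in diameter, 88 mm tall, about 0.3 kg (+-20 %); its own lid does not come off. Stands upright on the worktop in front of the stand at the start; may be absent. Origin: centre of the underside, z up.
- call_bell: loose counter bell, 84 mm across, 50 mm tall; leave alone. Origin: centre of the underside.
- bake_timer: loose kitchen timer, 52 x 75 x 75 mm; leave alone. Origin: centre of the underside.
- loyalty_stamp: loose wooden hand stamp, 26 x 46 x 71 mm; leave alone. Origin: centre of the underside.

How it is judged:
By the outcome, as a careful person would: the job done as asked, in the order asked, and still so for the second after the job is handed in, with the robot touching nothing.
Of jar_honey, jar_fig, jar_berry, jar_tall only 2 to 4 are there at a start; the rules pass over those that are not, and their reading is None.
At some moment in a run one of jar_fig, jar_berry, jar_tall may be knocked a few centimetres aside while the robot is not near it.
It also fails if it takes over 210 s, if anything falls off the work surface, if the arm or the gripper's body presses on something with over 40 N, if the wrist force passes 120 N, or if a joint passes its speed limit or range.

## Robot

A 6-joint arm with a two-finger parallel gripper is mounted at the origin on a cart in front of the work surface, level with it; the furniture and walls round the work are solid. World frame = base frame: x ahead of the robot, y to its left, z up, the work surface at z = 0. Lengths are in m, angles in rad, forces in N, time in s.
With the tool pointing down it reaches from about 0.4 to 0.825 m from the base axis. Payload 7 kg.
Tool frame: the origin (TCP) lies midway between the tips of the shut fingers; the grasp point (between the pads) lies 19 mm behind it (env.grip_point_offset is the distance from the TCP to the grasp point, in m); z points along the fingers, x is the direction in which the jaws open and shut, and the axes are right-handed (so a half turn about z gives the same grasp; the last joint's range is limited). The gripper opens to 88 mm and grips with 3 to 60 N. Pads are 19 mm wide; open, the fingers measure 130 mm over their backs; the gripper's body (78 mm by 193 mm) begins 47 mm behind the grasp point.
Start: joints at [-0.871, 0.359, 0.012, 0, -1.224, -0.288], TCP at [0.27, -0.619, 0.227] pointing down, gripper open.
Joint ranges: [-3.07, 3.07], [-1.43, 2.12], [-1.02, 1.25], [-3.03, 1.67], [-3.05, -0], [-3.03, 3.03]. Speed limits (rad/s): [2.39, 2.39, 3.01, 3.14, 3.14, 3.14].

## Interface

Orientations are given as a 3x3 rotation matrix whose columns are the frame's x, y, z axes.
In Python, from station import env gives the robot as it stands.
- The arm moves only by the shell command python3 -m creep 'ROWS'. ROWS is JSON, a list that holds one entry, the list of rows, each a list of 7 numbers: the shift along the tool's x, y, z in m, then the turn, a rotation vector about the tool's x, y, z in degrees, then the opening, from 0 (shut) to 1 (fully open). In form: [[[tx, ty, tz, rx, ry, rz, gripper], ...]]. A call has 1 to 8 rows; each row is the pose to reach, as a shift and turn from the pose commanded when the call began, along the tool's axes at that moment; what a row does not reach only later rows make up. A row lasts 1/8 s, in which the tool goes at most 62.5 mm and 10.7 degrees, less where a joint would pass 70% of its speed; a pose out of reach is approached as far as the arm can. A call with a gripper value outside its range is refused whole. The fingers move at their own pace and stop on an object; the grip force is fixed at half the most. Time passes only in rows, so rows that repeat a pose let the fingers close. It gives the time, the measured TCP pose, the force and the opening at its end, in the units of the state.
- env.state(): the state, without advancing time (a new reading comes with each control period).
- env.read_camera(name): name is "side" or "top"; returns a dict with "color" (480x640x3 uint8, red, green, blue), "depth" (480x640 float32, m along the optical axis (not along the pixel's ray), 0 where there is no reading), "intrinsics" (3x3 intrinsics, pixels), "origin" and "orientation" of the camera in the world. Camera axes: x right, y down, z forward; pixel columns grow to the right and rows downward; lengths in m; the calibration is good to about 2 mm. A picture is of the moment at which its call begins.
- env.sign_off(): hands the job in, once; it reports no verdict.
Trained networks look in a picture, given as the dict that the camera call returned (one of the last four; its "shot" number tells which), for a name from the list of things; names that differ only in an ending like _2 or _b are one class to them, and where a whole thing is asked for, a point or a joint stands for the part that bears it (a point fixed in the world has none). Each returns a list of dicts, best first, with "score" (0 to 1); they miss things now and then, are a little off and sometimes report something else, mostly with a low value. They report only what shows in the picture. A call takes as long as a camera call.
- env.spot_in(thing, picture): "bbox" ([left, top, right, bottom] in pixels, round what is visible of it).
The state is a dict: "time": time; "joints": joint angles; "joint_velocities": joint speeds; "effort": joint torques, N m; "position": TCP position; "tool_rot": TCP orientation; "ft_force": force on the tool from outside, world axes, zero at the start; "ft_torque": the same for the moment, N m; "width": opening from 0.0 (shut) to 1.0 (fully open).
Only numpy, scipy, OpenCV 4.12 (cv2) and the standard library are available. Lean on these libraries where they do the work, as an engineer would, in place of code of your own. Each camera call takes 0.05 s, during which the arm holds its last target. There are 200 camera calls.

## Working session

There is one attempt and no reset: what is moved stays moved. The work goes in short steps, Python scripts to look and compute and a shell command to move; the robot and the scene stay as the last step left them, time stands still between calls to the robot, and variables do not carry over. Pictures are saved under pics/ and viewed, about 12 in all and at most 16, crops included, and the job is handed in when it is done.

```bash
ls; mkdir -p pics; cat > h.py <<'E'
import numpy as np, cv2, json
from station import env
def shot(name, fn=None):
    p=env.read_camera(name)
    if fn: cv2.imwrite('pics/'+fn, p["color"][:,:,::-1])
    return p
def cloud(p):
    K=np.array(p["intrinsics"]); d=p["depth"]; v,u=np.mgrid[:d.shape[0],:d.shape[1]]
    c=np.stack([(u-K[0,2])/K[0,0]*d,(v-K[1,2])/K[1,1]*d,d],-1)
    w=c@np.array(p["orientation"]).T+np.array(p["origin"]); w[d==0]=np.nan
    return w
E
python3 - <<'E'
from h import *
s=env.state(); print(s, env.grip_point_offset)
for c in("top","side"):
    p=shot(c,c+"0.png"); W=cloud(p); print(c,p["origin"],np.round(p["orientation"],3).tolist(),p["intrinsics"])
    for n in "lid_0 tasting_stand mouth_a mat_top jar_honey jar_fig jar_berry jar_tall call_bell bake_timer loyalty_stamp".split():
        try: r=env.spot_in(n,p)
        except Exception as e: print(n,e); continue
        for q in r[:3]:
            l,t,rr,b=[int(x) for x in q["bbox"]]; w=W[(t+b)//2,(l+rr)//2]
            print(n,round(q["score"],2),[l,t,rr,b],np.round(w,3))
E
```

```text
pics
{'time': 0.0, 'joints': array([-8.70890505e-01,  3.59381864e-01,  1.10778323e-02, -3.46552290e-04,
       -1.22407901e+00, -2.88095708e-01]), 'joint_velocities': array([-0.00025767,  0.00163256,  0.00110932,  0.00145496,  0.00234908,
       -0.00137612]), 'effort': array([-1.62929398e-03, -5.82717812e+01,  2.93046552e+01,  6.99687481e+00,
        6.84214581e-03, -1.89465595e-04]), 'position': array([ 0.2699676 , -0.61814554,  0.22563483]), 'tool_rot': array([[-4.00159986e-01,  9.16444973e-01, -7.72758072e-04],
       [ 9.16443878e-01,  4.00160708e-01,  1.42361428e-03],
       [ 1.61389157e-03, -1.38515935e-04, -9.99998688e-01]]), 'ft_force': array([ 0.26753761,  0.02787498, -0.31032177]), 'ft_torque': array([ 0.00340061, -0.00200303, -0.00348211]), 'width': 1.003666946895658} 0.0188
top [0.27523451 0.03053044 1.44062246] [[0.017, -0.986, 0.168], [-1.0, -0.018, -0.003], [0.006, -0.168, -0.986]] [[553.61164228   0.         325.42895874]
 [  0.         553.61164228 235.94274282]
 [  0.           0.           1.        ]]
lid_0 0.64 [328, 216, 351, 240] [ 0.534 -0.007  0.051]
lid_0 
[... 1038 characters left out ...]
        ]]
lid_0 0.84 [347, 282, 370, 306] [ 0.514 -0.111  0.026]
lid_0 0.56 [333, 270, 350, 291] [ 0.516 -0.02   0.023]
tasting_stand 0.61 [391, 292, 460, 355] [ 0.258 -0.647  0.359]
mouth_a 0.63 [394, 298, 460, 355] [ 0.26  -0.65   0.356]
mat_top 0.81 [243, 235, 311, 282] [0.431 0.23  0.003]
jar_honey 0.86 [356, 341, 376, 363] [ 0.388 -0.331  0.031]
jar_fig 0.7 [302, 265, 326, 297] [ 0.42  -0.031  0.056]
jar_berry 0.65 [341, 304, 358, 344] [ 0.398 -0.243  0.051]
jar_tall 0.81 [313, 281, 339, 321] [ 0.393 -0.141  0.062]
call_bell 0.57 [231, 219, 254, 234] [0.408 0.459 0.03 ]
bake_timer 0.7 [274, 202, 291, 225] [0.56  0.448 0.049]
loyalty_stamp 0.7 [408, 358, 427, 388] [ 0.448 -0.442  0.024]
```

```bash
cat >> h.py <<'E'
def top_pts(W,xy,r,z0,z1):
    m=(np.hypot(W[...,0]-xy[0],W[...,1]-xy[1])<r)&(W[...,2]>z0)&(W[...,2]<z1)
    return W[m]
def circ(P):
    (c,r)=cv2.minEnclosingCircle(P[:,:2].astype(np.float32)); return np.round(c,4),round(r,4),np.round(P[:,:2].mean(0),4),len(P)
E
python3 - <<'E'
from h import *
p=shot("top"); W=cloud(p)
im=cv2.resize(p["color"][185:305,180:525][:,:,::-1],None,fx=2.3,fy=2.3,interpolation=cv2.INTER_CUBIC); cv2.imwrite('pics/t1.png',im)
for n,xy in (("l",(.534,-.007)),("l",(.53,-.094))):
    P=top_pts(W,xy,.045,.043,.065); print(n,circ(P),cv2.minAreaRect(P[:,:2].astype(np.float32)*1000))
    P=top_pts(W,xy,.05,.016,.035); print(n,'rim',circ(P))
for n,xy,h in (("honey",(.407,-.304),.095),("fig",(.43,-.013),.08),("berry",(.427,-.224),.072),("tall",(.407,-.111),.088)):
    P=top_pts(W,xy,.05,h-.008,h+.012); print(n,circ(P),np.median(P[:,2]))
P=top_pts(W,(.585,-.31),.2,.108,.13)
for s in(-1,1):
    Q=P[(P[:,1]+.307)*s>0]; print('neck',circ(Q),Q[:,:2].min(0),Q[:,:2].max(0),Q[:,2].max())
P=top_pts(W,(.585,-.31),.2,.022,.038); print('stand',cv2.minAreaRect(P[:,:2].astype(np.float32)*1000))
m=W[237:296,193:306]; c=p["color"][237:296,193:306].astype(int)
mk=(c[...,0]-c[...,2]>40); print(mk.sum(),cv2.minAreaRect(m[mk][:,:2].astype(np.float32)*1000),np.nanmedian(m[mk][:,2]))
print('table z',np.nanmedian(top_pts(W,(.48,-.05),.03,-.02,.02)[:,2]))
E
```

```text
l (array([ 0.5367, -0.0124]), 0.0221, array([ 0.5338, -0.0119]), 99) ((534.70458984375, -11.421375274658203), (43.72114944458008, 15.686370849609375), 63.964447021484375)
l rim (array([ 0.5342, -0.0119]), 0.03, array([ 0.5323, -0.0112]), 304)
l (array([ 0.533 , -0.1035]), 0.0221, array([ 0.5306, -0.1028]), 94) ((530.9866333007812, -103.26487731933594), (43.961402893066406, 14.012993812561035), 82.78445434570312)
l rim (array([ 0.5309, -0.103 ]), 0.0302, array([ 0.5288, -0.102 ]), 302)
honey (array([ 0.4086, -0.3149]), 0.0272, array([ 0.4079, -0.3136]), 384) 0.09600844332401848
fig (array([ 0.4382, -0.0096]), 0.0286, array([ 0.4377, -0.0097]), 419) 0.08080931009873726
berry (array([ 0.429 , -0.2308]), 0.0292, array([ 0.4282, -0.2301]), 421) 0.07307788082510958
tall (array([ 0.4128, -0.1167]), 0.0318, array([ 0.4123, -0.1165]), 523) 0.088898031028801
neck (array([ 0.5869, -0.3798]), 0.025, array([ 0.5863, -0.3786]), 295) [ 0.56285805 -0.40458346] [ 0.61114268 -0.35543862] 0.1265337903400765
neck (array([ 0.667 , -0.2545]), 0.1157, array([ 0.6949, -0.2245]), 1626) [ 0.55143277 -0.27327538] [ 0.78102437 -0.14052237] 0.12990240154511068
stand ((532.4387817382812, -290.52886962890625), (357.4444885253906, 282.58135986328125), 78.32438659667969)
4756 ((403.082763671875, 357.9697570800781), (128.10366821289062, 0.0), 14.49561595916748) 0.004136005739229565
table z 0.0011899880536905272
```

View pics/t1.png

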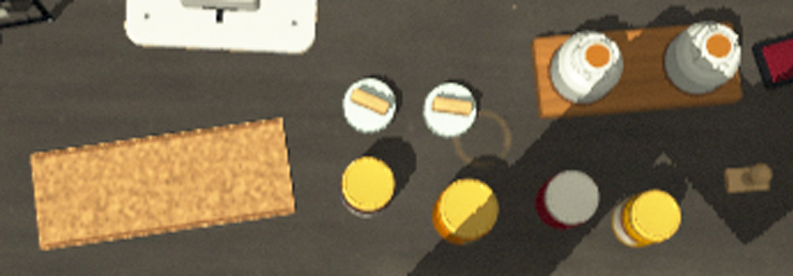

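View pics/side0.png

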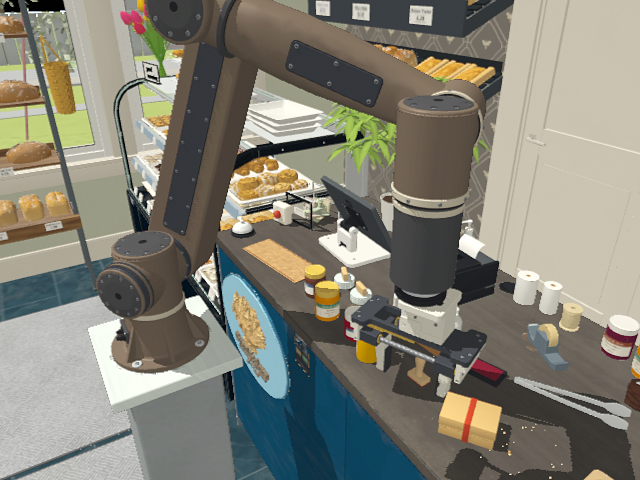

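```bash
python3 - <<'E'
from h import *
p=shot("top"); W=cloud(p)
def hull_rect(P): return cv2.minAreaRect(P[:,:2].astype(np.float32)*1000)
P=W.reshape(-1,3); C=p["color"].reshape(-1,3).astype(int)
for c in((.587,-.38),(.587,-.25)):
    for z0,z1 in ((.113,.124),(.103,.112)):
        Q=top_pts(W,c,.035,z0,z1); print('neck',c,z0,circ(Q) if len(Q)>3 else 0,hull_rect(Q) if len(Q)>3 else 0)
b=(P[:,0]>.51)&(P[:,0]<.66)&(P[:,1]>-.44)&(P[:,1]<-.18)&(P[:,2]>.02)&(P[:,2]<.045)
c2=b&(C[:,0]-C[:,2]>15); print('stand',c2.sum(),hull_rect(P[c2]),hull_rect(P[b]))
mk=(P[:,0]>.33)&(P[:,0]<.54)&(P[:,1]>.05)&(P[:,1]<.42)&(abs(P[:,2]-.003)<.015)&(C[:,0]-C[:,2]>40)
print('mat',mk.sum(),hull_rect(P[mk]))
o=(P[:,2]>.13)&(P[:,1]<.1)&(P[:,1]>-.5)&(P[:,0]>.5)&(P[:,0]<.8)
H,_,_=np.histogram2d(P[o][:,0],P[o][:,1],bins=[np.arange(.5,.81,.03),np.arange(-.5,.11,.05)]);print(H.astype(int))
E
```

```text
neck (0.587, -0.38) 0.113 (array([ 0.5873, -0.3798]), 0.0247, array([ 0.5866, -0.3791]), 228) ((587.1204223632812, -380.2783203125), (47.20401382446289, 44.22765350341797), 15.7350435256958)
neck (0.587, -0.38) 0.103 (array([ 0.587 , -0.3806]), 0.0266, array([ 0.584 , -0.3765]), 72) ((587.2159423828125, -379.15521240234375), (47.684059143066406, 48.915924072265625), 83.83989715576172)
neck (0.587, -0.25) 0.113 (array([ 0.5744, -0.2496]), 0.0247, array([ 0.5743, -0.2498]), 218) ((574.2284545898438, -249.09359741210938), (45.070674896240234, 45.54309844970703), 59.28562545776367)
neck (0.587, -0.25) 0.103 (array([ 0.5757, -0.2502]), 0.0247, array([ 0.5742, -0.2458]), 58) ((575.9127197265625, -249.44064331054688), (43.30924987792969, 47.155426025390625), 7.982301712036133)
stand 1580 ((581.087890625, -315.29150390625), (93.65105438232422, 231.04067993164062), 5.549497604370117) ((581.087890625, -315.29150390625), (93.65105438232422, 231.04067993164062), 5.549497604370117)
mat 4768 ((442.1923522949219, 222.62889099121094), (113.53614807128906, 292.48577880859375), 9.389226913452148)
[[  0   0   0   0   0   0   0   0   0   0   0   0]
 [  0   0   0   0   0   0   0   0   0   0   0   0]
 [  0   0   0   0   0   0   0   0   0   0   0   0]
 [  0   0   0   0   0   0   0   0   0   0   0   0]
 [  0   0   0   0   0   0   0   0   0   0 146 146]
 [  0   0   0   0   0   0   0   0   0   0 118 123]
 [  0   0   0   0   0   0   1   0   0   0 118  86]
 [  0   0   0   0   1   2   1   1   0   0 248 342]
 [  0   0   0   0   1   2   0   1   0  25  73 343]
 [  0   0   0   0   0   2   1   0   0  17 553 377]]
```

```bash
python3 -m creep '[[[0,0,0,0,0,-10,1],[0,0,0,0,0,-20,1]]]'; python3 -c "
from h import *
s=env.state();print(s['joints'],s['position'],s['tool_rot'].round(4))"
```

```text
time: 1.55
position: [0.2701, -0.6186, 0.2265]
tool_rot: [[-0.694, 0.72, -0.0], [0.72, 0.694, 0.0], [0.0, -0.0, -1.0]]
ft_force: [0.4, 1.1, -0.0]
width: 1.002
[-8.70910695e-01  3.58637659e-01  1.18818999e-02  4.70266368e-05
 -1.22409122e+00  6.66239994e-02] [ 0.27012617 -0.61857137  0.22653746] [[-6.936e-01  7.203e-01 -1.000e-04]
 [ 7.203e-01  6.936e-01  0.000e+00]
 [ 1.000e-04 -0.000e+00 -1.000e+00]]
```

```bash
cat >> h.py <<'E'
def go(x,y,z,yaw):
    "print tool-axis shift (m) and turn rz (deg) from the present pose; tool kept pointing down"
    s=env.state(); R=s["tool_rot"]; d=R.T@(np.array([x,y,z])-s["position"])
    y0=np.degrees(np.arctan2(R[1,0],R[0,0])); rz=-((yaw-y0+180)%360-180)
    t=[np.degrees(a) for a in (-R[1,2],R[0,2])]
    print("go",np.round(d,4),"rz",round(rz,1),"| t",round(s["time"],2),"pos",s["position"].round(4),"yaw",round(y0,1),"F",s["ft_force"].round(1),"T",s["ft_torque"].round(2),"w",round(s["width"],3),"tilt",R[:2,2].round(4),"q1,6",s["joints"][[0,5]].round(2))
E
python3 -c "
from h import *
go(.531,-.103,.15,172.8)"
```

```text
go [0.1904 0.5455 0.0765] rz -38.9 | t 1.55 pos [ 0.2701 -0.6186  0.2265] yaw 133.9 F [ 0.4  1.1 -0. ] T [ 0.02  0.07 -0.03] w 1.002 tilt [-0.0001  0.    ] q1,6 [-0.87  0.07]
```

```bash
python3 -m creep '[[[0.0204,0.0585,0,0,0,-5,1],[0.0408,0.117,0,0,0,-10,1],[0.0612,0.1755,0,0,0,-15,1],[0.0816,0.234,0,0,0,-20,1],[0.102,0.2925,0,0,0,-25,1],[0.1224,0.351,0,0,0,-30,1],[0.1428,0.4095,0.02,0,0,-35,1],[0.1632,0.468,0.04,0,0,-38.9,1]]]'; python3 -c "
from h import *
go(.531,-.103,.1,172.8)"
```

```text
time: 2.55
position: [0.4953, -0.1802, 0.1884]
tool_rot: [[-0.992, 0.128, 0.002], [0.128, 0.992, -0.0], [-0.002, 0.0, -1.0]]
ft_force: [1.8, 0.4, -0.2]
width: 1.002
go [-0.0254  0.0811  0.0885] rz -0.1 | t 2.55 pos [ 0.4953 -0.1802  0.1884] yaw 172.7 F [ 1.8  0.4 -0.2] T [-0.04 -0.05 -0.01] w 1.002 tilt [ 0.0019 -0.    ] q1,6 [ 0.02 -0.15]
```

```bash
python3 -m creep '[[[-0.013,0.04,0.04,0,0,0,1],[-0.0255,0.081,0.0885,0,0,0,1],[-0.0255,0.081,0.0885,0,0,0,1],[-0.0255,0.081,0.0885,0,0,0,1]]]'; python3 -c "
from h import *
go(.531,-.103,.027,172.8)"
```

```text
time: 3.05
position: [0.5304, -0.1051, 0.0999]
tool_rot: [[-0.992, 0.13, -0.0], [0.13, 0.992, -0.0], [0.0, -0.0, -1.0]]
ft_force: [-0.1, -0.1, 0.9]
width: 0.999
go [-0.0003  0.0022  0.0729] rz -0.2 | t 3.05 pos [ 0.5304 -0.1051  0.0999] yaw 172.6 F [-0.1 -0.1  0.9] T [0.03 0.07 0.  ] w 0.999 tilt [-0.0002 -0.0004] q1,6 [ 0.17 -0.3 ]
```

```bash
python3 -m creep '[[[0,0.002,0.04,0,0,0,1],[0,0.002,0.073,0,0,0,1],[0,0.002,0.073,0,0,0,1],[0,0.002,0.073,0,0,0,1],[0,0.002,0.073,0,0,0,0],[0,0.002,0.073,0,0,0,0],[0,0.002,0.073,0,0,0,0],[0,0.002,0.073,0,0,0,0]]]';python3 -m creep '[[[0,0,0,0,0,0,0],[0,0,0,0,0,0,0]]]'; python3 -c "
from h import *
go(.5873,-.38,.2,172.8)"
```

```text
time: 4.05
position: [0.5305, -0.103, 0.0268]
tool_rot: [[-0.991, 0.131, 0.0], [0.131, 0.991, 0.0], [-0.0, 0.0, -1.0]]
ft_force: [-0.5, 0.7, 0.2]
width: 0.609
time: 4.3
position: [0.5304, -0.1031, 0.0266]
tool_rot: [[-0.991, 0.131, -0.0], [0.131, 0.991, -0.0], [0.0, -0.0, -1.0]]
ft_force: [-0.3, -0.5, 0.1]
width: 0.38
go [-0.0925 -0.2671 -0.1734] rz -0.3 | t 4.3 pos [ 0.5304 -0.1031  0.0266] yaw 172.5 F [-0.3 -0.5  0.1] T [ 0.03  0.11 -0.05] w 0.38 tilt [-0.0002 -0.0001] q1,6 [ 0.17 -0.3 ]
```

```bash
python3 -m creep '[[[0,0,0,0,0,0,0],[0,0,0,0,0,0,0],[0,0,0,0,0,0,0],[0,0,0,0,0,0,0],[0,0,-0.05,0,0,0,0],[0,0,-0.05,0,0,0,0]]]'; python3 -c "
from h import *
p=shot('side','s1.png')
go(.5873,-.38,.2,172.8)
cv2.imwrite('pics/s1c.png',cv2.resize(p['color'][180:340,260:460][:,:,::-1],None,fx=3,fy=3))"
```

```text
time: 5.05
position: [0.533, -0.1029, 0.08]
tool_rot: [[-0.992, 0.13, 0.006], [0.13, 0.992, 0.0], [-0.006, 0.001, -1.0]]
ft_force: [0.0, 0.2, -0.5]
width: 0.154
go [-0.0918 -0.2673 -0.1217] rz -0.3 | t 5.1 pos [ 0.5316 -0.1029  0.0782] yaw 172.5 F [-0.6  0.8 -1.4] T [0.05 0.19 0.04] w 0.158 tilt [0.0036 0.0005] q1,6 [ 0.17 -0.3 ]
```

View pics/s1c.png

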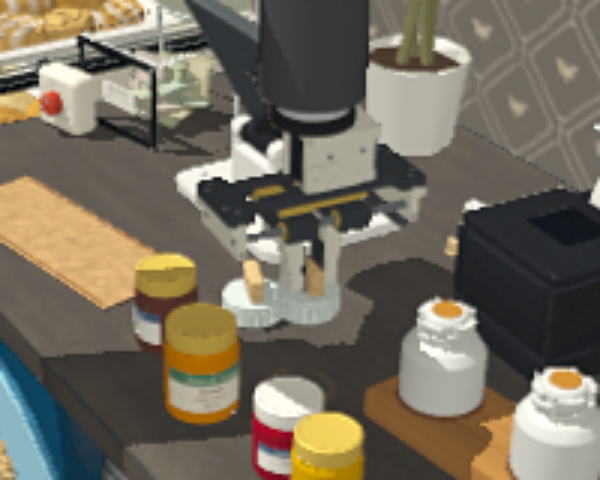

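```bash
python3 -m creep '[[[0,0,-0.06,0,0,0,0],[-0.015,-0.045,-0.1,0,0,0,0],[-0.033,-0.1,-0.122,0,0,0,0],[-0.053,-0.155,-0.122,0,0,0,0],[-0.073,-0.21,-0.122,0,0,0,0],[-0.092,-0.267,-0.122,0,0,0,0],[-0.092,-0.267,-0.122,0,0,0,0],[-0.092,-0.267,-0.122,0,0,0,0]]]'; python3 -c "
from h import *
go(.5873,-.38,.147,172.8)
go(.5873,-.38,.137,172.8)"
```

```text
time: 6.1
position: [0.586, -0.3798, 0.1968]
tool_rot: [[-0.991, 0.132, -0.002], [0.132, 0.991, 0.001], [0.003, 0.001, -1.0]]
ft_force: [0.1, 0.9, -0.9]
width: 0.159
go [-0.0015 -0.0001  0.0498] rz -0.4 | t 6.1 pos [ 0.586  -0.3798  0.1968] yaw 172.4 F [ 0.1  0.9 -0.9] T [ 0.1   0.1  -0.01] w 0.159 tilt [-0.0025  0.0013] q1,6 [-0.3   0.17]
go [-0.0015 -0.0001  0.0598] rz -0.4 | t 6.1 pos [ 0.586  -0.3798  0.1968] yaw 172.4 F [ 0.1  0.9 -0.9] T [ 0.1   0.1  -0.01] w 0.159 tilt [-0.0025  0.0013] q1,6 [-0.3   0.17]
```

```bash
python3 -m creep '[[[0,0,0.025,0,0,0,0],[0,0,0.048,0,0,0,0],[0,0,0.05,0,0,0,0],[0,0,0.05,0,0,0,0]]]'; python3 -c "
from h import *
go(.5873,-.38,.137,172.8)
p=shot('side','s2.png'); cv2.imwrite('pics/s2c.png',cv2.resize(p['color'][250:370,370:490][:,:,::-1],None,fx=5,fy=5))"
```

```text
time: 6.6
position: [0.5873, -0.3792, 0.1495]
tool_rot: [[-0.992, 0.129, 0.001], [0.129, 0.992, -0.001], [-0.001, -0.0, -1.0]]
ft_force: [0.2, -0.1, -0.1]
width: 0.156
go [-0.0001 -0.0008  0.0125] rz -0.2 | t 6.6 pos [ 0.5873 -0.3792  0.1495] yaw 172.6 F [ 0.2 -0.1 -0.1] T [-0.03  0.06 -0.04] w 0.156 tilt [ 0.0006 -0.0005] q1,6 [-0.3   0.17]
```

View pics/s2c.png

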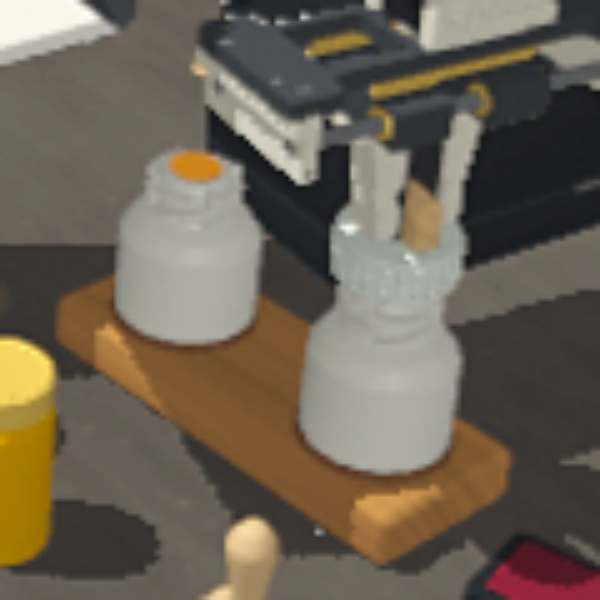

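```bash
python3 -m creep '[[[0,-0.0005,0.004,0,0,0,0],[0,-0.0005,0.006,0,0,0,0],[0,-0.0005,0.007,0,0,0,0],[0,-0.0005,0.008,0,0,0,0]]]'; python3 -m creep '[[[0,0,0.001,0,0,0,0],[0,0,0.002,0,0,0,0]]]';python3 -m creep '[[[0,0,0.001,0,0,0,0],[0,0,0.002,0,0,0,0]]]'; python3 -c "
from h import *
go(.5873,-.38,.137,172.8)"
```

```text
time: 7.15
position: [0.5867, -0.3804, 0.1406]
tool_rot: [[-0.991, 0.131, 0.0], [0.131, 0.991, -0.0], [-0.0, -0.0, -1.0]]
ft_force: [-0.8, 0.2, -0.1]
width: 0.156
time: 7.4
position: [0.5867, -0.3804, 0.1386]
tool_rot: [[-0.991, 0.131, -0.0], [0.131, 0.991, 0.0], [0.0, -0.0, -1.0]]
ft_force: [0.0, 0.4, 0.2]
width: 0.156
time: 7.65
position: [0.5867, -0.3804, 0.1366]
tool_rot: [[-0.991, 0.131, -0.0], [0.131, 0.991, -0.0], [0.0, -0.0, -1.0]]
ft_force: [-0.9, -0.2, 4.6]
width: 0.158
go [-0.0006  0.0004 -0.0004] rz -0.3 | t 7.65 pos [ 0.5867 -0.3804  0.1366] yaw 172.5 F [-0.9 -0.2  4.6] T [0.23 0.28 0.03] w 0.158 tilt [-0. -0.] q1,6 [-0.3   0.17]
```

```bash
python3 -m creep '[[[0,0,0.0005,0,0,-5,0],[0,0,0.0005,0,0,-10,0],[0,0,0.0005,0,0,-15,0]]]'; python3 -c "
from h import *
go(.5873,-.38,.137,172.8)"
```

```text
time: 8.02
position: [0.587, -0.3805, 0.1366]
tool_rot: [[-0.991, -0.133, 0.001], [-0.133, 0.991, -0.0], [-0.001, -0.001, -1.0]]
ft_force: [0.5, -0.3, 0.6]
width: 0.16
go [-0.0004  0.0005 -0.0004] rz 14.9 | t 8.03 pos [ 0.587  -0.3805  0.1366] yaw -172.3 F [ 0.5 -0.3  0.6] T [-0.01  0.09 -0.  ] w 0.16 tilt [ 0.0008 -0.0005] q1,6 [-0.3   0.43]
```

```bash
python3 -m creep '[[[0,0,0.001,0,0,0,0],[0,0,0.001,0,0,-5,0],[0,0,0.001,0,0,-10,0],[0,0,0.001,0,0,-10,0]]]'; python3 -c "
from h import *
go(.5873,-.38,.137,172.8)"
```

```text
time: 8.52
position: [0.5867, -0.3801, 0.135]
tool_rot: [[-0.954, -0.298, -0.0], [-0.298, 0.954, 0.0], [-0.0, 0.0, -1.0]]
ft_force: [0.6, 0.8, -0.9]
width: 0.156
go [-0.0006 -0.0001 -0.002 ] rz 24.6 | t 8.53 pos [ 0.5867 -0.3801  0.135 ] yaw -162.6 F [ 0.6  0.8 -0.9] T [ 0.5  -0.02 -0.03] w 0.156 tilt [-0.      0.0004] q1,6 [-0.3  0.6]
```

```bash
python3 -m creep '[[[0,0,0.0015,0,0,0,0],[0,0,0.0015,0,0,0,0]]]';  python3 -c "
from h import *
go(.5873,-.38,.137,172.8)"; python3 -m creep '[[[0,0,0.0015,0,0,0,0],[0,0,0.0015,0,0,0,0]]]';  python3 -c "
from h import *
go(.5873,-.38,.137,172.8)"
```

```text
time: 8.78
position: [0.5867, -0.3801, 0.1335]
tool_rot: [[-0.954, -0.299, -0.0], [-0.299, 0.954, 0.0], [-0.0, 0.0, -1.0]]
ft_force: [0.6, 2.6, -0.5]
width: 0.156
go [-0.0006 -0.0001 -0.0035] rz 24.6 | t 8.78 pos [ 0.5867 -0.3801  0.1335] yaw -162.6 F [ 0.6  2.6 -0.5] T [ 0.91 -0.12 -0.1 ] w 0.156 tilt [-0.      0.0003] q1,6 [-0.3  0.6]
time: 9.02
position: [0.5867, -0.3801, 0.132]
tool_rot: [[-0.954, -0.3, -0.0], [-0.3, 0.954, 0.0], [-0.0, 0.0, -1.0]]
ft_force: [1.0, 3.1, 0.3]
width: 0.151
go [-0.0006 -0.0001 -0.005 ] rz 24.7 | t 9.03 pos [ 0.5867 -0.3801  0.132 ] yaw -162.5 F [1.  3.1 0.3] T [ 1.21 -0.13 -0.12] w 0.151 tilt [-0.0001  0.0003] q1,6 [-0.3  0.6]
```

```bash
python3 -c "
from h import *
p=shot('side','s3.png'); cv2.imwrite('pics/s3c.png',cv2.resize(p['color'][270:350,420:480][:,:,::-1],None,fx=7,fy=7,interpolation=cv2.INTER_CUBIC))
go(.5867,-.3796,.132,-162.5)"
```

```text
go [-0.0001  0.0005 -0.    ] rz -0.0 | t 9.07 pos [ 0.5867 -0.3802  0.132 ] yaw -162.5 F [ 0.4  2.7 -0.8] T [ 1.23 -0.21 -0.1 ] w 0.154 tilt [0.     0.0003] q1,6 [-0.3  0.6]
```

View pics/s3c.png

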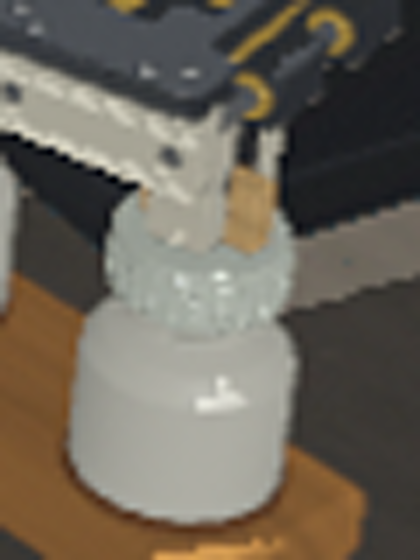

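```bash
python3 -m creep '[[[-0.0002,0.0008,0,0,0,0,0],[-0.0002,0.0008,0,0,0,-5,0],[-0.0002,0.0008,0,0,0,-5,0]]]';  python3 -c "
from h import *
go(.5867,-.3796,.132,-162.5)"
```

```text
time: 9.45
position: [0.5867, -0.38, 0.1321]
tool_rot: [[-0.925, -0.381, 0.0], [-0.381, 0.925, -0.0], [-0.0, -0.001, -1.0]]
ft_force: [1.9, -0.9, -2.1]
width: 0.161
go [-0.0001  0.0004  0.0001] rz 4.9 | t 9.45 pos [ 0.5867 -0.38    0.1321] yaw -157.6 F [ 1.9 -0.9 -2.1] T [-0.33 -0.53 -0.72] w 0.161 tilt [ 0.0004 -0.0004] q1,6 [-0.3   0.69]
```

```bash
python3 -m creep '[[[0,0,0.0005,0,0,3,0],[0,0,0.001,0,0,5,0],[0,0,0.001,0,0,5,0]]]';  python3 -c "
from h import *
go(.5867,-.3796,.132,-162.5)"; python3 -m creep '[[[0,0,0.001,0,0,0,0],[0,0,0.001,0,0,0,0]]]';  python3 -c "
from h import *
go(.5867,-.3796,.132,-162.5)"
```

```text
time: 9.82
position: [0.5866, -0.3798, 0.1313]
tool_rot: [[-0.954, -0.3, 0.0], [-0.3, 0.954, -0.0], [0.0, -0.0, -1.0]]
ft_force: [0.9, -0.8, -0.0]
width: 0.162
go [-0.0001  0.0002 -0.0007] rz -0.0 | t 9.82 pos [ 0.5866 -0.3798  0.1313] yaw -162.5 F [ 0.9 -0.8 -0. ] T [-0.45 -0.15  0.02] w 0.162 tilt [ 0.0001 -0.0005] q1,6 [-0.3  0.6]
time: 10.07
position: [0.5867, -0.3798, 0.1304]
tool_rot: [[-0.954, -0.301, 0.0], [-0.301, 0.954, -0.001], [-0.0, -0.001, -1.0]]
ft_force: [-0.1, -1.7, 0.7]
width: 0.158
go [-0.      0.0002 -0.0016] rz 0.0 | t 10.07 pos [ 0.5867 -0.3798  0.1304] yaw -162.5 F [-0.1 -1.7  0.7] T [-0.64 -0.03 -0.03] w 0.158 tilt [ 0.0003 -0.0005] q1,6 [-0.3  0.6]
```

```bash
python3 -m creep '[[[0,-0.0004,0.001,0,0,0,0],[0,-0.0004,0.001,0,0,0,0]]]';  python3 -c "
from h import *
go(.5867,-.3796,.132,-162.5)"; python3 -m creep '[[[0,0,0.001,0,0,0,0],[0,0,0.001,0,0,0,0]]]';  python3 -c "
from h import *
go(.5867,-.3796,.132,-162.5)"
```

```text
time: 10.32
position: [0.5868, -0.38, 0.1302]
tool_rot: [[-0.954, -0.301, 0.001], [-0.301, 0.954, -0.0], [-0.0, -0.001, -1.0]]
ft_force: [-0.7, 1.3, 6.2]
width: 0.156
go [ 0.      0.0004 -0.0018] rz 0.0 | t 10.32 pos [ 0.5868 -0.38    0.1302] yaw -162.5 F [-0.7  1.3  6.2] T [ 0.35  0.64 -0.03] w 0.156 tilt [ 0.0005 -0.0005] q1,6 [-0.3  0.6]
time: 10.58
position: [0.5869, -0.38, 0.1301]
tool_rot: [[-0.954, -0.301, 0.001], [-0.301, 0.954, -0.001], [-0.001, -0.001, -1.0]]
ft_force: [-2.8, 2.7, 10.5]
width: 0.156
go [ 0.0001  0.0004 -0.0019] rz 0.0 | t 10.57 pos [ 0.5869 -0.38    0.1301] yaw -162.5 F [-2.8  2.7 10.5] T [ 0.88  1.18 -0.04] w 0.156 tilt [ 0.001  -0.0009] q1,6 [-0.3  0.6]
```

```bash
python3 -m creep '[[[0,0,0,0,0,7,0],[0,0,0.0005,0,0,14,0],[0,0,0.001,0,0,21,0],[0,0,0.0015,0,0,28,0],[0,0,0.0022,0,0,35,0],[0,0,0.003,0,0,42,0],[0,0,0.003,0,0,42,0]]]';  python3 -c "
from h import *
go(.5867,-.3796,.132,-162.5)"
```

```text
time: 11.45
position: [0.587, -0.3801, 0.1261]
tool_rot: [[-0.909, 0.416, 0.001], [0.416, 0.909, -0.001], [-0.001, -0.0, -1.0]]
ft_force: [-0.6, -0.2, 5.6]
width: 0.156
go [ 0.0005  0.0004 -0.0059] rz -42.1 | t 11.45 pos [ 0.587  -0.3801  0.1261] yaw 155.4 F [-0.6 -0.2  5.6] T [-0.01  0.45 -0.06] w 0.156 tilt [ 0.0007 -0.0007] q1,6 [-0.3  -0.13]
```

```bash
python3 -m creep '[[[0,0,0.0005,0,0,7,0],[0,0,0.001,0,0,14,0],[0,0,0.0013,0,0,17,0],[0,0,0.0013,0,0,17,0]]]';  python3 -c "
from h import *
go(.5867,-.3796,.132,-162.5)";python3 -m creep '[[[0,0,0.0003,0,0,2,0],[0,0,0.0003,0,0,4,0],[0,0,0.0003,0,0,4,0]]]';  python3 -c "
from h import *
go(.5867,-.3796,.132,-162.5)"
```

```text
time: 11.95
position: [0.587, -0.3801, 0.1247]
tool_rot: [[-0.749, 0.663, 0.001], [0.663, 0.749, -0.001], [-0.001, -0.0, -1.0]]
ft_force: [-1.3, 0.0, 5.4]
width: 0.159
go [ 0.0005  0.0002 -0.0073] rz -59.0 | t 11.95 pos [ 0.587  -0.3801  0.1247] yaw 138.5 F [-1.3  0.   5.4] T [-0.1   0.26 -0.05] w 0.159 tilt [ 0.0006 -0.0007] q1,6 [-0.3  -0.43]
time: 12.32
position: [0.5871, -0.38, 0.1243]
tool_rot: [[-0.701, 0.713, 0.001], [0.713, 0.701, -0.001], [-0.001, 0.0, -1.0]]
ft_force: [-1.0, 1.0, 5.9]
width: 0.159
go [ 0.0005  0.     -0.0077] rz -63.0 | t 12.32 pos [ 0.5871 -0.38    0.1243] yaw 134.5 F [-1.   1.   5.9] T [ 0.08  0.19 -0.  ] w 0.159 tilt [ 0.0008 -0.0005] q1,6 [-0.3 -0.5]
```

```bash
python3 -m creep '[[[0,0,0.0002,0,0,2,0],[0,0,0.0002,0,0,2,0]]]';  python3 -c "
from h import *
go(.5867,-.3796,.132,-162.5)";python3 -m creep '[[[0,0,0.0002,0,0,2,0],[0,0,0.0002,0,0,2,0]]]';  python3 -c "
from h import *
go(.5867,-.3796,.132,-162.5)"
```

```text
time: 12.58
position: [0.5868, -0.3799, 0.1241]
tool_rot: [[-0.676, 0.737, 0.0], [0.737, 0.676, -0.0], [-0.0, -0.0, -1.0]]
ft_force: [-1.3, 0.0, 6.7]
width: 0.156
go [ 0.0003  0.0002 -0.0079] rz -65.0 | t 12.57 pos [ 0.5868 -0.3799  0.1241] yaw 132.5 F [-1.3  0.   6.7] T [0.17 0.49 0.08] w 0.156 tilt [ 0.0002 -0.0004] q1,6 [-0.3  -0.53]
time: 12.82
position: [0.5862, -0.3798, 0.1239]
tool_rot: [[-0.65, 0.76, -0.001], [0.76, 0.65, -0.0], [0.001, -0.001, -1.0]]
ft_force: [-2.7, 0.9, 7.9]
width: 0.155
go [-0.0002  0.0005 -0.0081] rz -67.0 | t 12.82 pos [ 0.5862 -0.3798  0.1239] yaw 130.5 F [-2.7  0.9  7.9] T [0.58 1.16 0.15] w 0.155 tilt [-0.0009 -0.    ] q1,6 [-0.3  -0.57]
```

```bash
python3 -m creep '[[[0.0003,0,-0.0005,0,0,2,0],[0.0003,0,-0.0005,0,0,2,0]]]';  python3 -c "
from h import *
go(.5867,-.3796,.132,-162.5)"; python3 -m creep '[[[0,0,-0.0002,0,0,2,0],[0,0,-0.0002,0,0,2,0]]]';  python3 -c "
from h import *
go(.5867,-.3796,.132,-162.5)"
```

```text
time: 13.08
position: [0.5859, -0.3796, 0.1238]
tool_rot: [[-0.623, 0.782, -0.001], [0.782, 0.623, 0.0], [0.001, -0.001, -1.0]]
ft_force: [-3.2, -0.1, 5.7]
width: 0.158
go [-0.0005  0.0006 -0.0082] rz -69.0 | t 13.07 pos [ 0.5859 -0.3796  0.1238] yaw 128.5 F [-3.2 -0.1  5.7] T [0.19 1.31 0.52] w 0.158 tilt [-0.0013  0.0001] q1,6 [-0.3 -0.6]
time: 13.32
position: [0.586, -0.3795, 0.1238]
tool_rot: [[-0.595, 0.804, -0.001], [0.804, 0.595, 0.0], [0.001, -0.001, -1.0]]
ft_force: [-4.4, 1.2, 4.8]
width: 0.16
go [-0.0005  0.0005 -0.0082] rz -71.0 | t 13.32 pos [ 0.586  -0.3795  0.1238] yaw 126.5 F [-4.4  1.2  4.8] T [0.34 1.36 0.79] w 0.16 tilt [-0.0012  0.0002] q1,6 [-0.3  -0.64]
```

```bash
python3 -m creep '[[[0,0,0,0,0,0,0.6],[0,0,0,0,0,0,0.6],[0,0,0,0,0,0,0.6],[0,0,0,0,0,0,0.6],[0,0,-0.03,0,0,0,0.6],[0,0,-0.08,0,0,0,0.6],[0,0,-0.08,0,0,0,0.6]]]';  python3 -c "
from h import *
go(.5345,-.0117,.15,154)
p=shot('top'); W=cloud(p)
for xy,z in(((.587,-.38),(.135,.16)),((.5345,-.0117),(.043,.065))):
  P=top_pts(W,xy,.04,*z)
  if len(P)>5: print(circ(P),P[:,2].mean(),cv2.minAreaRect(P[:,:2].astype(np.float32)*1000))
"
```

```text
time: 14.2
position: [0.5888, -0.3809, 0.2091]
tool_rot: [[-0.595, 0.804, 0.008], [0.804, 0.595, -0.004], [-0.008, 0.004, -1.0]]
ft_force: [-0.4, 0.1, -1.0]
width: 0.602
go [0.3295 0.1758 0.0573] rz -27.5 | t 14.2 pos [ 0.5888 -0.3809  0.2091] yaw 126.5 F [-0.4  0.1 -1. ] T [0.05 0.08 0.02] w 0.602 tilt [ 0.0076 -0.0037] q1,6 [-0.3  -0.64]
(array([ 0.5359, -0.0121]), 0.0221, array([ 0.5344, -0.0115]), 92) 0.05001132642887563 ((534.7255859375, -11.596807479858398), (43.96913146972656, 14.554007530212402), 68.25505065917969)
```

```bash
python3 -m creep '[[[0.045,0.024,0,0,0,-6,0.6],[0.095,0.05,0,0,0,-12,0.6],[0.145,0.077,0,0,0,-18,0.6],[0.195,0.104,0,0,0,-24,0.6],[0.245,0.131,0.02,0,0,-29,0.6],[0.295,0.157,0.04,0,0,-29,0.6],[0.3295,0.176,0.08,0,0,-29,0.6],[0.3295,0.176,0.1,0,0,-29,0.6]]]';  python3 -m creep '[[[0,0,0,0,0,0,0.6],[0,0,0,0,0,0,0.6]]]';python3 -c "
from h import *
go(.5345,-.0117,.027,156)
p=shot('top'); W=cloud(p)
for xy,z in(((.587,-.38),(.135,.16)),((.587,-.38),(.11,.13)),):
  P=top_pts(W,xy,.04,*z)
  if len(P)>5: print(circ(P),np.median(P[:,2]),cv2.minAreaRect(P[:,:2].astype(np.float32)*1000))
"
```

```text
time: 15.25
position: [0.5303, -0.0079, 0.1016]
tool_rot: [[-0.911, 0.412, -0.003], [0.412, 0.911, -0.0], [0.002, -0.001, -1.0]]
ft_force: [0.0, -0.5, -0.7]
width: 0.597
time: 15.5
position: [0.5325, -0.0104, 0.1043]
tool_rot: [[-0.91, 0.415, 0.0], [0.415, 0.91, -0.0], [-0.0, 0.0, -1.0]]
ft_force: [1.0, 0.3, 1.3]
width: 0.601
go [-0.0024 -0.0004  0.0773] rz -0.5 | t 15.5 pos [ 0.5325 -0.0104  0.1043] yaw 155.5 F [1.  0.3 1.3] T [-0.01 -0.   -0.01] w 0.601 tilt [ 0.0003 -0.0001] q1,6 [ 0.35 -0.78]
(array([ 0.5882, -0.3803]), 0.0221, array([ 0.5863, -0.3777]), 133) 0.14724455466159836 ((586.6495361328125, -378.45916748046875), (43.858238220214844, 15.693509101867676), 39.751312255859375)
(array([ 0.5862, -0.3795]), 0.0305, array([ 0.5835, -0.3751]), 334) 0.12294498427882927 ((586.233642578125, -378.95751953125), (58.47251510620117, 58.03008270263672), 83.96600341796875)
```

```bash
python3 -m creep '[[[-0.0024,-0.0004,0.05,0,0,0,0.6],[-0.0024,-0.0004,0.077,0,0,0,0.6],[-0.0024,-0.0004,0.0773,0,0,0,0.6],[-0.0024,-0.0004,0.0773,0,0,0,0.0],[-0.0024,-0.0004,0.0773,0,0,0,0],[-0.0024,-0.0004,0.0773,0,0,0,0],[-0.0024,-0.0004,0.0773,0,0,0,0],[-0.0024,-0.0004,0.0773,0,0,0,0]]]';  python3 -m creep '[[[0,0,0,0,0,0,0],[0,0,0,0,0,0,0],[0,0,0,0,0,0,0]]]';python3 -c "
from h import *
go(.5747,-.2502,.2,156)"
```

```text
time: 16.55
position: [0.5342, -0.0114, 0.0268]
tool_rot: [[-0.91, 0.415, 0.0], [0.415, 0.91, 0.0], [-0.0, 0.0, -1.0]]
ft_force: [-0.9, 0.2, 1.6]
width: 0.163
time: 16.92
position: [0.5342, -0.0114, 0.0268]
tool_rot: [[-0.91, 0.415, 0.0], [0.415, 0.91, 0.0], [-0.0, 0.0, -1.0]]
ft_force: [-1.5, 0.7, 5.4]
width: 0.158
go [-0.1359 -0.2005 -0.1732] rz -0.5 | t 16.93 pos [ 0.5342 -0.0114  0.0268] yaw 155.5 F [-1.5  0.7  5.4] T [0.28 0.74 0.01] w 0.158 tilt [0.0002 0.    ] q1,6 [ 0.35 -0.77]
```

```bash
python3 -m creep '[[[0,0,-0.05,0,0,0,0],[0,0,-0.11,0,0,0,0],[-0.025,-0.038,-0.16,0,0,0,0],[-0.058,-0.085,-0.173,0,0,0,0],[-0.09,-0.132,-0.173,0,0,0,0],[-0.12,-0.178,-0.173,0,0,0,0],[-0.136,-0.2005,-0.173,0,0,0,0],[-0.136,-0.2005,-0.173,0,0,0,0]]]';  python3 -m creep '[[[0,0,0.02,0,0,0,0],[0,0,0.048,0,0,0,0],[0,0,0.05,0,0,0,0],[0,0,0.05,0,0,0,0]]]';python3 -c "
from h import *
go(.5747,-.2502,.14,156)"
```

```text
time: 17.92
position: [0.5742, -0.2522, 0.1983]
tool_rot: [[-0.909, 0.418, -0.002], [0.418, 0.909, 0.0], [0.002, -0.0, -1.0]]
ft_force: [0.1, 0.7, -1.7]
width: 0.16
time: 18.42
position: [0.575, -0.2499, 0.1502]
tool_rot: [[-0.91, 0.414, 0.0], [0.414, 0.91, -0.0], [-0.0, -0.0, -1.0]]
ft_force: [-1.0, 0.2, -0.9]
width: 0.159
go [ 0.0002 -0.0004  0.0102] rz -0.5 | t 18.43 pos [ 0.575  -0.2499  0.1502] yaw 155.5 F [-1.   0.2 -0.9] T [0.06 0.09 0.04] w 0.159 tilt [ 0.0002 -0.0004] q1,6 [-0.1  -0.33]
```

```bash
python3 -m creep '[[[0,-0.0003,0.004,0,0,0,0],[0,-0.0003,0.007,0,0,0,0],[0,-0.0003,0.009,0,0,0,0],[0,-0.0003,0.01,0,0,0,0]]]'; python3 -m creep '[[[0,0,0.001,0,0,0,0],[0,0,0.002,0,0,0,0]]]';python3 -m creep '[[[0,0,0.001,0,0,0,0],[0,0,0.002,0,0,0,0]]]'; python3 -c "
from h import *
go(.5747,-.2502,.137,156)"
```

```text
time: 18.92
position: [0.5746, -0.2506, 0.1397]
tool_rot: [[-0.91, 0.415, 0.0], [0.415, 0.91, -0.0], [-0.0, -0.0, -1.0]]
ft_force: [-1.4, 1.8, 4.1]
width: 0.155
time: 19.18
position: [0.5748, -0.2507, 0.1394]
tool_rot: [[-0.91, 0.414, 0.001], [0.414, 0.91, -0.001], [-0.001, -0.0, -1.0]]
ft_force: [-5.4, 4.2, 15.3]
width: 0.154
time: 19.42
position: [0.5751, -0.2509, 0.139]
tool_rot: [[-0.91, 0.414, 0.002], [0.414, 0.91, -0.001], [-0.003, -0.0, -1.0]]
ft_force: [-7.1, 7.6, 24.7]
width: 0.158
go [0.0006 0.0004 0.002 ] rz -0.5 | t 19.43 pos [ 0.5751 -0.2509  0.139 ] yaw 155.5 F [-7.1  7.6 24.7] T [ 2.49  3.37 -0.09] w 0.158 tilt [ 0.0022 -0.0014] q1,6 [-0.1  -0.33]
```

```bash
python3 -m creep '[[[0,0,-0.0025,0,0,0,0],[0,0,-0.0025,0,0,0,0],[0,0,-0.0025,0,0,-7,0],[0,0,-0.0025,0,0,-14,0],[0,0,-0.0025,0,0,-14,0]]]'; python3 -c "
from h import *
go(.5747,-.2502,.137,156)";  python3 -m creep '[[[0,0,0,0,0,-7,0],[0,0,0,0,0,-14,0],[0,0,0,0,0,-14,0]]]'; python3 -c "
from h import *
go(.5747,-.2502,.137,156)"
```

```text
time: 20.05
position: [0.5758, -0.251, 0.1395]
tool_rot: [[-0.984, 0.18, 0.003], [0.18, 0.984, -0.001], [-0.003, -0.001, -1.0]]
ft_force: [-0.2, 0.2, 7.3]
width: 0.16
go [0.0013 0.0006 0.0025] rz 13.6 | t 20.05 pos [ 0.5758 -0.251   0.1395] yaw 169.6 F [-0.2  0.2  7.3] T [0.27 0.29 0.08] w 0.16 tilt [ 0.0028 -0.0012] q1,6 [-0.1  -0.08]
time: 20.42
position: [0.5745, -0.2505, 0.1377]
tool_rot: [[-0.998, -0.06, -0.0], [-0.06, 0.998, 0.0], [0.0, 0.0, -1.0]]
ft_force: [0.3, -0.1, -0.8]
width: 0.157
go [-0.0003  0.0003  0.0007] rz 27.4 | t 20.43 pos [ 0.5745 -0.2505  0.1377] yaw -176.6 F [ 0.3 -0.1 -0.8] T [-0.01  0.12  0.05] w 0.157 tilt [-0.0004  0.0002] q1,6 [-0.1   0.16]
```

```bash
python3 -m creep '[[[0,0,0.0015,0,0,0,0],[0,0,0.0015,0,0,0,0]]]'; python3 -c "
from h import *
go(.5747,-.2502,.137,156)";  python3 -m creep '[[[0,0,0.0015,0,0,0,0],[0,0,0.0015,0,0,0,0]]]'; python3 -c "
from h import *
go(.5747,-.2502,.137,156)";  python3 -m creep '[[[0,0,0.0015,0,0,0,0],[0,0,0.0015,0,0,0,0]]]'; python3 -c "
from h import *
go(.5747,-.2502,.137,156)"
```

```text
time: 20.68
position: [0.5746, -0.2506, 0.1368]
tool_rot: [[-0.998, -0.059, 0.0], [-0.059, 0.998, -0.0], [-0.0, -0.0, -1.0]]
ft_force: [-1.6, 0.4, 3.7]
width: 0.156
go [-0.0002  0.0004 -0.0002] rz 27.4 | t 20.68 pos [ 0.5746 -0.2506  0.1368] yaw -176.6 F [-1.6  0.4  3.7] T [ 0.34  0.63 -0.02] w 0.156 tilt [ 0.     -0.0002] q1,6 [-0.1   0.16]
time: 20.92
position: [0.5746, -0.2507, 0.1367]
tool_rot: [[-0.998, -0.06, 0.001], [-0.06, 0.998, -0.001], [-0.001, -0.001, -1.0]]
ft_force: [-4.1, 3.0, 12.5]
width: 0.157
go [-0.0001  0.0005 -0.0003] rz 27.4 | t 20.93 pos [ 0.5746 -0.2507  0.1367] yaw -176.6 F [-4.1  3.  12.5] T [ 1.19  1.87 -0.04] w 0.157 tilt [ 0.0008 -0.0006] q1,6 [-0.1   0.16]
time: 21.18
position: [0.5747, -0.2508, 0.1366]
tool_rot: [[-0.998, -0.06, 0.001], [-0.06, 0.998, -0.001], [-0.001, -0.001, -1.0]]
ft_force: [-7.2, 5.3, 21.2]
width: 0.157
go [-0.0001  0.0006 -0.0004] rz 27.5 | t 21.18 pos [ 0.5747 -0.2508  0.1366] yaw -176.5 F [-7.2  5.3 21.2] T [ 2.13  3.14 -0.02] w 0.157 tilt [ 0.0014 -0.0011] q1,6 [-0.1   0.16]
```

```bash
python3 -m creep '[[[0,0,-0.0027,0,0,0,0],[0,0,-0.0027,0,0,-5,0],[0,0,-0.0027,0,0,-10,0],[0,0,-0.0027,0,0,-10,0]]]'; python3 -c "
from h import *
go(.5747,-.2502,.137,156)";  python3 -m creep '[[[0,0,0.0005,0,0,-5,0],[0,0,0.0005,0,0,-10,0],[0,0,0.0005,0,0,-10,0]]]'; python3 -c "
from h import *
go(.5747,-.2502,.137,156)"
```

```text
time: 21.68
position: [0.5752, -0.2508, 0.1368]
tool_rot: [[-0.973, -0.232, 0.001], [-0.232, 0.973, -0.001], [-0.001, -0.001, -1.0]]
ft_force: [0.2, 0.2, 5.8]
width: 0.158
go [ 0.0004  0.0007 -0.0002] rz 37.4 | t 21.68 pos [ 0.5752 -0.2508  0.1368] yaw -166.6 F [0.2 0.2 5.8] T [0.05 0.07 0.07] w 0.158 tilt [ 0.0014 -0.0006] q1,6 [-0.1   0.33]
time: 22.05
position: [0.5755, -0.2509, 0.1367]
tool_rot: [[-0.918, -0.398, 0.002], [-0.398, 0.918, -0.001], [-0.002, -0.002, -1.0]]
ft_force: [0.1, 0.0, 7.4]
width: 0.159
go [ 0.0005  0.001  -0.0003] rz 47.4 | t 22.05 pos [ 0.5755 -0.2509  0.1367] yaw -156.6 F [0.1 0.  7.4] T [0.16 0.12 0.07] w 0.159 tilt [ 0.0021 -0.0009] q1,6 [-0.1   0.51]
```

```bash
python3 -m creep '[[[0,0,-0.0005,0,0,-5,0],[0,0,-0.0005,0,0,-10,0],[0,0,-0.0005,0,0,-10,0]]]'; python3 -c "
from h import *
go(.5747,-.2502,.137,156)";  python3 -m creep '[[[0,0,0,0,0,-5,0],[0,0,0,0,0,-10,0],[0,0,0,0,0,-10,0]]]'; python3 -c "
from h import *
go(.5747,-.2502,.137,156)"
```

```text
time: 22.42
position: [0.5752, -0.2508, 0.1367]
tool_rot: [[-0.835, -0.551, 0.001], [-0.551, 0.835, -0.001], [-0.001, -0.001, -1.0]]
ft_force: [-0.5, 0.1, 5.3]
width: 0.155
go [ 0.0001  0.0008 -0.0003] rz 57.4 | t 22.43 pos [ 0.5752 -0.2508  0.1367] yaw -146.6 F [-0.5  0.1  5.3] T [0.07 0.15 0.1 ] w 0.155 tilt [ 0.0012 -0.0005] q1,6 [-0.1   0.68]
time: 22.8
position: [0.5752, -0.2508, 0.1367]
tool_rot: [[-0.727, -0.686, 0.001], [-0.686, 0.727, -0.001], [-0.001, -0.001, -1.0]]
ft_force: [-0.2, 0.6, 5.9]
width: 0.156
go [-0.0001  0.0008 -0.0003] rz 67.4 | t 22.8 pos [ 0.5752 -0.2508  0.1367] yaw -136.6 F [-0.2  0.6  5.9] T [ 0.05 -0.04  0.03] w 0.156 tilt [ 0.0012 -0.0005] q1,6 [-0.1   0.86]
```

```bash
python3 -m creep '[[[0,0,0,0,0,-4,0],[0,0,0,0,0,-8,0],[0,0,0,0,0,-8,0]]]'; python3 -c "
from h import *
go(.5747,-.2502,.137,156)";  python3 -m creep '[[[0,0,0,0,0,-3,0],[0,0,0,0,0,-6,0],[0,0,0,0,0,-6,0]]]'; python3 -c "
from h import *
go(.5747,-.2502,.137,156)"
```

```text
time: 23.18
position: [0.5746, -0.2506, 0.136]
tool_rot: [[-0.625, -0.78, -0.0], [-0.78, 0.625, 0.0], [-0.0, 0.0, -1.0]]
ft_force: [1.8, 0.3, 1.6]
width: 0.16
go [-0.0003  0.0002 -0.001 ] rz 75.3 | t 23.18 pos [ 0.5746 -0.2506  0.136 ] yaw -128.7 F [1.8 0.3 1.6] T [-0.16 -0.15 -0.04] w 0.16 tilt [-0.      0.0001] q1,6 [-0.1  1. ]
time: 23.55
position: [0.5739, -0.2504, 0.1354]
tool_rot: [[-0.54, -0.841, -0.002], [-0.841, 0.54, 0.001], [0.0, 0.002, -1.0]]
ft_force: [-0.3, -0.2, -0.9]
width: 0.161
go [-0.0006 -0.0006 -0.0016] rz 81.3 | t 23.55 pos [ 0.5739 -0.2504  0.1354] yaw -122.7 F [-0.3 -0.2 -0.9] T [-0.13  0.15  0.03] w 0.161 tilt [-0.0017  0.0006] q1,6 [-0.1  1.1]
```

Dropping now; follow it down.

```bash
python3 -m creep '[[[0,0,0.0015,0,0,0,0],[0,0,0.0015,0,0,0,0]]]'; python3 -c "
from h import *
go(.5747,-.2502,.137,156)";  python3 -m creep '[[[0,0,0.0015,0,0,0,0],[0,0,0.0015,0,0,0,0]]]'; python3 -c "
from h import *
go(.5747,-.2502,.137,156)"
```

```text
time: 23.8
position: [0.5743, -0.2505, 0.1343]
tool_rot: [[-0.539, -0.843, -0.001], [-0.843, 0.539, 0.0], [0.0, 0.001, -1.0]]
ft_force: [-0.3, -0.3, -1.2]
width: 0.16
go [-0.0005 -0.0002 -0.0027] rz 81.4 | t 23.8 pos [ 0.5743 -0.2505  0.1343] yaw -122.6 F [-0.3 -0.3 -1.2] T [-0.02  0.17 -0.02] w 0.16 tilt [-0.0008  0.0002] q1,6 [-0.1  1.1]
time: 24.05
position: [0.5745, -0.2505, 0.1331]
tool_rot: [[-0.538, -0.843, -0.0], [-0.843, 0.538, 0.0], [0.0, 0.0, -1.0]]
ft_force: [-0.3, -0.6, -0.7]
width: 0.16
go [-0.0004 -0.     -0.0039] rz 81.5 | t 24.05 pos [ 0.5745 -0.2505  0.1331] yaw -122.5 F [-0.3 -0.6 -0.7] T [-0.07  0.14 -0.01] w 0.16 tilt [-0.0002  0.0001] q1,6 [-0.1  1.1]
```

```bash
python3 -m creep '[[[0,0,0.0015,0,0,0,0],[0,0,0.0015,0,0,0,0]]]'; python3 -c "
from h import *
go(.5747,-.2502,.137,156)";  python3 -m creep '[[[0,0,0.0015,0,0,0,0],[0,0,0.0015,0,0,0,0]]]'; python3 -c "
from h import *
go(.5747,-.2502,.137,156)"
```

```text
time: 24.3
position: [0.5745, -0.2506, 0.1316]
tool_rot: [[-0.537, -0.843, -0.0], [-0.843, 0.537, 0.0], [0.0, 0.0, -1.0]]
ft_force: [-0.2, 0.5, -0.4]
width: 0.158
go [-0.0004  0.     -0.0054] rz 81.5 | t 24.3 pos [ 0.5745 -0.2506  0.1316] yaw -122.5 F [-0.2  0.5 -0.4] T [-0.07  0.17  0.05] w 0.158 tilt [-0.0002  0.    ] q1,6 [-0.1  1.1]
time: 24.55
position: [0.5747, -0.2506, 0.1305]
tool_rot: [[-0.537, -0.843, 0.0], [-0.843, 0.537, -0.0], [-0.0, -0.0, -1.0]]
ft_force: [-0.5, 0.2, 0.5]
width: 0.157
go [-0.0004  0.0002 -0.0065] rz 81.5 | t 24.55 pos [ 0.5747 -0.2506  0.1305] yaw -122.5 F [-0.5  0.2  0.5] T [-0.03  0.19 -0.04] w 0.157 tilt [ 0.0003 -0.0002] q1,6 [-0.1  1.1]
```

```bash
python3 -m creep '[[[0,0,0.001,0,0,7,0],[0,0,0.0018,0,0,14,0],[0,0,0.0025,0,0,21,0],[0,0,0.0032,0,0,28,0],[0,0,0.0039,0,0,35,0],[0,0,0.0046,0,0,42,0],[0,0,0.0053,0,0,49,0],[0,0,0.0053,0,0,49,0]]]'; python3 -c "
from h import *
go(.5747,-.2502,.137,-122.5)"
```

```text
time: 25.55
position: [0.575, -0.2507, 0.1256]
tool_rot: [[-0.989, -0.149, 0.001], [-0.149, 0.989, -0.0], [-0.001, -0.001, -1.0]]
ft_force: [0.6, -0.5, 4.3]
width: 0.156
go [ 0.0002  0.0006 -0.0114] rz -49.0 | t 25.55 pos [ 0.575  -0.2507  0.1256] yaw -171.5 F [ 0.6 -0.5  4.3] T [ 0.09  0.26 -0.01] w 0.156 tilt [ 0.0011 -0.0004] q1,6 [-0.1   0.25]
```

```bash
python3 -m creep '[[[0,0,0.0005,0,0,5,0],[0,0,0.001,0,0,11,0],[0,0,0.001,0,0,11,0]]]'; python3 -c "
from h import *
go(.5747,-.2502,.137,-122.5)"; python3 -m creep '[[[0,0,0.0003,0,0,3,0],[0,0,0.0003,0,0,3,0]]]'; python3 -c "
from h import *
go(.5747,-.2502,.137,-122.5)"; python3 -m creep '[[[0,0,0,0,0,2,0],[0,0,0,0,0,2,0]]]'; python3 -c "
from h import *
go(.5747,-.2502,.137,-122.5)"
```

```text
time: 25.92
position: [0.5748, -0.2508, 0.1245]
tool_rot: [[-0.999, 0.041, 0.001], [0.041, 0.999, -0.0], [-0.001, -0.0, -1.0]]
ft_force: [-1.2, -1.3, 4.7]
width: 0.158
go [ 0.0001  0.0006 -0.0125] rz -59.8 | t 25.93 pos [ 0.5748 -0.2508  0.1245] yaw 177.7 F [-1.2 -1.3  4.7] T [-0.2   0.4  -0.08] w 0.158 tilt [ 0.0006 -0.0004] q1,6 [-0.1   0.06]
time: 26.18
position: [0.5743, -0.2507, 0.1242]
tool_rot: [[-0.996, 0.092, -0.0], [0.092, 0.996, -0.0], [0.0, -0.0, -1.0]]
ft_force: [-3.2, 0.6, 5.9]
width: 0.158
go [-0.0004  0.0005 -0.0128] rz -62.8 | t 26.18 pos [ 0.5743 -0.2507  0.1242] yaw 174.7 F [-3.2  0.6  5.9] T [0.04 1.02 0.04] w 0.158 tilt [-0.0004 -0.0003] q1,6 [-0.1   0.01]
time: 26.42
position: [0.5739, -0.2505, 0.1241]
tool_rot: [[-0.992, 0.126, -0.001], [0.126, 0.992, 0.0], [0.001, -0.0, -1.0]]
ft_force: [-3.8, 1.4, 7.2]
width: 0.155
go [-0.0008  0.0004 -0.0129] rz -64.7 | t 26.43 pos [ 0.5739 -0.2505  0.1241] yaw 172.8 F [-3.8  1.4  7.2] T [0.34 1.44 0.19] w 0.155 tilt [-0.0011  0.    ] q1,6 [-0.1  -0.03]
```

```bash
python3 -m creep '[[[0,0,-0.0003,0,0,2,0],[0,0,-0.0003,0,0,2,0]]]'; python3 -c "
from h import *
go(.5747,-.2502,.137,-122.5)"; python3 -m creep '[[[0,0,-0.0003,0,0,2,0],[0,0,-0.0003,0,0,2,0]]]'; python3 -c "
from h import *
go(.5747,-.2502,.137,-122.5)"
```

```text
time: 26.68
position: [0.5738, -0.2504, 0.124]
tool_rot: [[-0.987, 0.162, -0.001], [0.162, 0.987, 0.0], [0.001, -0.0, -1.0]]
ft_force: [-4.6, 2.1, 5.6]
width: 0.155
go [-0.0008  0.0004 -0.013 ] rz -66.8 | t 26.68 pos [ 0.5738 -0.2504  0.124 ] yaw 170.7 F [-4.6  2.1  5.6] T [0.42 1.54 0.62] w 0.155 tilt [-0.0014  0.0001] q1,6 [-0.1  -0.06]
time: 26.92
position: [0.5739, -0.2506, 0.124]
tool_rot: [[-0.98, 0.198, -0.001], [0.198, 0.98, 0.0], [0.001, -0.0, -1.0]]
ft_force: [-4.2, -0.1, 4.0]
width: 0.162
go [-0.0007  0.0005 -0.013 ] rz -68.9 | t 26.93 pos [ 0.5739 -0.2506  0.124 ] yaw 168.6 F [-4.2 -0.1  4. ] T [0.09 1.8  0.78] w 0.162 tilt [-0.0015  0.    ] q1,6 [-0.1 -0.1]
```

```bash
python3 -m creep '[[[0,0,0,0,0,0,1],[0,0,0,0,0,0,1],[0,0,0,0,0,0,1],[0,0,0,0,0,0,1],[0,0,-0.05,0,0,0,1],[0,0,-0.1,0,0,0,1],[0.05,0.05,-0.1,0,0,0,1],[0.1,0.1,-0.1,0,0,0,1]]]'; cat > m.py <<'E'
from h import *
p=shot('top'); W=cloud(p)
for n,xy in(('a',(.587,-.38)),('b',(.5745,-.2505))):
  for z in((.137,.16),(.113,.13)):
    P=top_pts(W,xy,.04,*z)
    if len(P)>5: print(n,circ(P),np.median(P[:,2]))
for n,h in (("honey",.095),("fig",.08),("berry",.072),("tall",.088)):
    for q in env.spot_in("jar_"+n,p)[:2]:
        l,t,r,b=[int(x) for x in q["bbox"]]; w=np.nanmedian(W[(t+b)//2-2:(t+b)//2+3,(l+r)//2-2:(l+r)//2+3].reshape(-1,3),axis=0)
        P=top_pts(W,w,.05,h-.008,h+.012)
        if len(P)>20: print(n,round(q["score"],2),circ(P),np.median(P[:,2]).round(4))
P=W.reshape(-1,3); C=p["color"].reshape(-1,3).astype(int)
mk=(P[:,0]>.33)&(P[:,0]<.54)&(P[:,1]>.05)&(P[:,1]<.42)&(abs(P[:,2]-.003)<.015)&(C[:,0]-C[:,2]>40)
print('mat',cv2.minAreaRect(P[mk][:,:2].astype(np.float32)*1000))
go(.4,-.3,.2,180)
E
python3 m.py
```

```text
time: 27.92
position: [0.5051, -0.1455, 0.2245]
tool_rot: [[-0.98, 0.201, 0.001], [0.201, 0.98, 0.0], [-0.001, 0.001, -1.0]]
ft_force: [0.3, 2.2, -0.1]
width: 0.98
a (array([ 0.5878, -0.3803]), 0.0223, array([ 0.5868, -0.3779]), 125) 0.14654269141667386
a (array([ 0.5858, -0.3796]), 0.031, array([ 0.5842, -0.3754]), 324) 0.12279680958028505
honey 0.78 (array([ 0.4084, -0.3144]), 0.0273, array([ 0.4079, -0.3136]), 384) 0.096
berry 0.64 (array([ 0.4285, -0.231 ]), 0.0291, array([ 0.4272, -0.231 ]), 403) 0.0732
tall 0.73 (array([ 0.4129, -0.1168]), 0.0316, array([ 0.4122, -0.1165]), 521) 0.089
tall 0.65 (array([ 0.5859, -0.367 ]), 0.0332, array([ 0.58  , -0.3556]), 140) 0.0874
mat ((439.2542724609375, 241.1072998046875), (113.948486328125, 254.64651489257812), 9.200182914733887)
go [ 0.0734 -0.1719  0.0247] rz -11.4 | t 28.18 pos [ 0.506  -0.1461  0.2249] yaw 168.6 F [-0.5  0.3 -0.1] T [ 0.01  0.05 -0.  ] w 0.998 tilt [ 0.0014 -0.0001] q1,6 [ 0.09 -0.29]
```

```bash
python3 -c "
from h import *
go(.4127,-.1167,.045,189.4)"
```

```text
go [0.0975 0.0102 0.1797] rz -20.8 | t 28.18 pos [ 0.506  -0.1461  0.2249] yaw 168.6 F [-0.5  0.3 -0.1] T [ 0.01  0.05 -0.  ] w 0.998 tilt [ 0.0014 -0.0001] q1,6 [ 0.09 -0.29]
```

```bash
python3 -m creep '[[[0.05,0.005,0.02,0,0,-10,1],[0.0975,0.0102,0.05,0,0,-20.8,1],[0.0975,0.0102,0.09,0,0,-20.8,1],[0.0975,0.0102,0.09,0,0,-20.8,1],[0.0975,0.0102,0.09,0,0,-20.8,1]]]';python3 -c "
from h import *
go(.4127,-.1167,.045,189.4)
p=shot('top'); W=cloud(p)
P=top_pts(W,(.438,-.01),.06,.072,.092); print(circ(P))"
```

```text
time: 28.8
position: [0.4136, -0.1174, 0.1353]
tool_rot: [[-0.987, -0.161, 0.001], [-0.161, 0.987, -0.001], [-0.0, -0.001, -1.0]]
ft_force: [0.8, 0.1, 0.4]
width: 1.0
go [0.0008 0.0009 0.0903] rz -0.2 | t 28.8 pos [ 0.4136 -0.1174  0.1353] yaw -170.8 F [0.8 0.1 0.4] T [-0.02  0.07 -0.01] w 1.0 tilt [ 0.0005 -0.0006] q1,6 [ 0.19 -0.03]
(array([0., 0.]), 0.0, array([nan, nan]), 0)h.py:16: RuntimeWarning: Mean of empty slice.
  (c,r)=cv2.minEnclosingCircle(P[:,:2].astype(np.float32)); return np.round(c,4),round(r,4),np.round(P[:,:2].mean(0),4),len(P)
  ret = um.true_divide(
```

```bash
python3 -m creep '[[[0.0008,0.0008,0.05,0,0,0,1],[0.0008,0.0008,0.09,0,0,0,1],[0.0008,0.0008,0.09,0,0,0,1],[0.0008,0.0008,0.09,0,0,0,0],[0.0008,0.0008,0.09,0,0,0,0],[0.0008,0.0008,0.09,0,0,0,0],[0.0008,0.0008,0.09,0,0,0,0],[0.0008,0.0008,0.09,0,0,0,0]]]'; python3 -m creep '[[[0,0,0,0,0,0,0],[0,0,-0.03,0,0,0,0],[0,0,-0.09,0,0,0,0],[0,0,-0.11,0,0,0,0],[0,0,-0.11,0,0,0,0]]]'; python3 -c "
from h import *
go(.4371,.2537,.16,189.4)"
```

```text
time: 29.85
position: [0.4122, -0.1161, 0.0456]
tool_rot: [[-0.987, -0.162, 0.002], [-0.162, 0.987, 0.0], [-0.002, -0.0, -1.0]]
ft_force: [-1.4, 1.1, 9.5]
width: 0.746
time: 30.48
position: [0.4119, -0.116, 0.1558]
tool_rot: [[-0.987, -0.161, 0.004], [-0.161, 0.987, 0.001], [-0.004, 0.0, -1.0]]
ft_force: [0.3, -0.1, -3.7]
width: 0.748
go [-0.0845  0.3608 -0.0037] rz -0.1 | t 30.48 pos [ 0.4119 -0.116   0.1558] yaw -170.7 F [ 0.3 -0.1 -3.7] T [ 0.03  0.18 -0.06] w 0.748 tilt [0.0041 0.001 ] q1,6 [ 0.19 -0.03]
```

```bash
python3 -m creep '[[[-0.01,0.04,0,0,0,0,0],[-0.022,0.095,0,0,0,0,0],[-0.035,0.15,0,0,0,0,0],[-0.048,0.205,0,0,0,0,0],[-0.061,0.26,0,0,0,0,0],[-0.074,0.315,0,0,0,0,0],[-0.0845,0.361,0,0,0,0,0],[-0.0845,0.361,0,0,0,0,0]]]'; python3 -m creep '[[[0,0,0.03,0,0,0,0],[0,0,0.06,0,0,0,0],[0,0,0.08,0,0,0,0],[0,0,0.08,0,0,0,0]]]'; python3 -c "
from h import *
go(.4371,.2537,.049,189.4)
p=shot('top'); W=cloud(p)
P=top_pts(W,(.438,-.01),.06,.072,.092); print(len(P) and circ(P))"
```

```text
time: 31.48
position: [0.4356, 0.256, 0.152]
tool_rot: [[-0.986, -0.164, -0.002], [-0.164, 0.986, -0.002], [0.002, -0.002, -1.0]]
ft_force: [-0.6, -1.4, -2.7]
width: 0.746
time: 31.98
position: [0.4346, 0.2513, 0.0718]
tool_rot: [[-0.987, -0.161, -0.004], [-0.161, 0.987, -0.004], [0.005, -0.004, -1.0]]
ft_force: [-0.5, -0.2, -2.5]
width: 0.747
go [-0.0029  0.002   0.0227] rz -0.2 | t 31.98 pos [0.4346 0.2513 0.0718] yaw -170.8 F [-0.5 -0.2 -2.5] T [-0.05  0.09  0.  ] w 0.747 tilt [-0.004  -0.0044] q1,6 [ 0.92 -0.75]
(array([ 0.4382, -0.0097]), 0.0288, array([ 0.4378, -0.0097]), 419)
```

```bash
python3 -m creep '[[[-0.002,0.002,0.01,0,0,0,0],[-0.0025,0.002,0.018,0,0,0,0],[-0.0025,0.002,0.018,0,0,0,0]]]'; python3 -c "
from h import *
go(.4371,.2537,.049,189.4)"
```

```text
time: 32.4
position: [0.4381, 0.2557, 0.0557]
tool_rot: [[-0.987, -0.161, -0.001], [-0.161, 0.987, -0.001], [0.001, -0.001, -1.0]]
ft_force: [-0.3, -0.5, -3.0]
width: 0.753
go [ 0.0013 -0.0018  0.0067] rz -0.1 | t 32.4 pos [0.4381 0.2557 0.0557] yaw -170.7 F [-0.3 -0.5 -3. ] T [0.01 0.06 0.04] w 0.753 tilt [-0.0007 -0.0008] q1,6 [ 0.92 -0.75]
```

```bash
python3 -m creep '[[[0.001,-0.0015,0.005,0,0,0,0],[0.001,-0.0015,0.007,0,0,0,0],[0.001,-0.0015,0.0075,0,0,0,0],[0.001,-0.0015,0.0075,0,0,0,0]]]'; python3 -c "
from h import *
go(.4371,.2537,.049,189.4)"
```

```text
time: 32.9
position: [0.4377, 0.2545, 0.0489]
tool_rot: [[-0.987, -0.162, 0.0], [-0.162, 0.987, 0.0], [-0.0, 0.0, -1.0]]
ft_force: [-0.3, 0.2, -3.3]
width: 0.748
go [ 0.0007 -0.0007 -0.0001] rz -0.1 | t 32.9 pos [0.4377 0.2545 0.0489] yaw -170.7 F [-0.3  0.2 -3.3] T [ 0.04  0.05 -0.02] w 0.748 tilt [0.0001 0.0001] q1,6 [ 0.92 -0.75]
```

```bash
python3 -m creep '[[[0.0004,-0.0005,0.001,0,0,0,0],[0.0004,-0.0005,0.001,0,0,0,0],[0.0004,-0.0005,0.001,0,0,0,1],[0.0004,-0.0005,0.001,0,0,0,1],[0.0004,-0.0005,0.001,0,0,0,1],[0.0004,-0.0005,-0.05,0,0,0,1],[0.0004,-0.0005,-0.1,0,0,0,1],[0.0004,-0.0005,-0.1,0,0,0,1]]]'; python3 -c "
from h import *
go(.438,-.0097,.145,189.4)"
```

```text
time: 33.9
position: [0.4392, 0.2557, 0.1528]
tool_rot: [[-0.987, -0.162, 0.005], [-0.162, 0.987, 0.006], [-0.006, 0.005, -1.0]]
ft_force: [0.1, -0.1, 0.3]
width: 1.001
go [ 0.0443 -0.2617  0.0064] rz -0.1 | t 33.9 pos [0.4392 0.2557 0.1528] yaw -170.7 F [ 0.1 -0.1  0.3] T [0.05 0.11 0.05] w 1.001 tilt [0.0054 0.0055] q1,6 [ 0.91 -0.75]
```

```bash
python3 -m creep '[[[0.009,-0.052,0,0,0,0,1],[0.018,-0.104,0,0,0,0,1],[0.027,-0.156,0,0,0,0,1],[0.036,-0.208,0,0,0,0,1],[0.0443,-0.26,0,0,0,0,1],[0.0443,-0.26,0.03,0,0,0,1],[0.0443,-0.26,0.03,0,0,0,1],[0.0443,-0.26,0.03,0,0,0,1]]]'; python3 -c "
from h import *
go(.438,-.0097,.045,189.4)
p=shot('top'); W=cloud(p)
P=top_pts(W,(.4371,.2537),.06,.083,.103); print(len(P) and circ(P))"
```

```text
time: 34.9
position: [0.4359, -0.0096, 0.1191]
tool_rot: [[-0.987, -0.162, -0.0], [-0.162, 0.987, -0.0], [0.0, -0.0, -1.0]]
ft_force: [-1.4, 0.1, 1.1]
width: 1.001
go [-0.0021 -0.0004  0.0741] rz -0.1 | t 34.9 pos [ 0.4359 -0.0096  0.1191] yaw -170.7 F [-1.4  0.1  1.1] T [ 0.01  0.11 -0.01] w 1.001 tilt [-0.0003 -0.0005] q1,6 [ 0.43 -0.27]
(array([0.4528, 0.2603]), 0.0266, array([0.4576, 0.2618]), 114)
```

```bash
python3 -m creep '[[[-0.0018,-0.0003,0.04,0,0,0,1],[-0.0018,-0.0003,0.0741,0,0,0,1],[-0.0018,-0.0003,0.0741,0,0,0,1],[-0.0018,-0.0003,0.0741,0,0,0,0],[-0.0018,-0.0003,0.0741,0,0,0,0],[-0.0018,-0.0003,0.0741,0,0,0,0],[-0.0018,-0.0003,0.0741,0,0,0,0],[-0.0018,-0.0003,0.0741,0,0,0,0]]]'; python3 -m creep '[[[0,0,0,0,0,0,0],[0,0,0,0,0,0,0],[0,0,-0.04,0,0,0,0],[0,0,-0.1,0,0,0,0],[0,0,-0.11,0,0,0,0],[0,0,-0.11,0,0,0,0]]]'; python3 -c "
from h import *
go(.4256,.3227,.16,189.4)"
```

```text
time: 35.95
position: [0.4379, -0.0097, 0.0455]
tool_rot: [[-0.987, -0.162, 0.001], [-0.162, 0.987, 0.0], [-0.001, 0.0, -1.0]]
ft_force: [-2.2, 1.9, 8.0]
width: 0.68
time: 36.7
position: [0.4371, -0.0098, 0.1547]
tool_rot: [[-0.987, -0.161, 0.001], [-0.161, 0.987, 0.001], [-0.001, 0.001, -1.0]]
ft_force: [0.2, 1.2, -4.3]
width: 0.681
go [-0.0422  0.33   -0.005 ] rz -0.1 | t 36.7 pos [ 0.4371 -0.0098  0.1547] yaw -170.7 F [ 0.2  1.2 -4.3] T [0.01 0.19 0.03] w 0.681 tilt [0.0008 0.001 ] q1,6 [ 0.43 -0.27]
```

```bash
python3 -m creep '[[[-0.005,0.04,-0.015,0,0,0,0],[-0.012,0.095,-0.03,0,0,0,0],[-0.019,0.15,-0.03,0,0,0,0],[-0.026,0.205,-0.03,0,0,0,0],[-0.033,0.26,-0.03,0,0,0,0],[-0.042,0.33,-0.03,0,0,0,0],[-0.042,0.33,-0.03,0,0,0,0],[-0.042,0.33,-0.03,0,0,0,0]]]'; python3 -c "
from h import *
go(.4256,.3227,.049,189.4)
for c in('top','side'):
  p=shot(c,c+'5.png'); W=cloud(p)
  P=top_pts(W,(.4371,.2537),.06,.083,.103); print(len(P) and circ(P))
cv2.imwrite('pics/s5c.png',cv2.resize(p['color'][190:320,220:350][:,:,::-1],None,fx=4,fy=4))"
```

```text
time: 37.7
position: [0.4245, 0.322, 0.182]
tool_rot: [[-0.987, -0.162, -0.003], [-0.162, 0.987, -0.004], [0.004, -0.003, -1.0]]
ft_force: [0.3, 0.3, -3.5]
width: 0.674
go [-0.0017  0.001   0.133 ] rz -0.1 | t 37.7 pos [0.4245 0.322  0.182 ] yaw -170.7 F [ 0.3  0.3 -3.5] T [-0.11  0.1   0.  ] w 0.674 tilt [-0.0031 -0.0038] q1,6 [ 1.02 -0.85]
(array([0.4388, 0.2536]), 0.0318, array([0.4381, 0.2528]), 520)
(array([0.431, 0.254]), 0.0355, array([0.4333, 0.2498]), 167)
```

View pics/s5c.png

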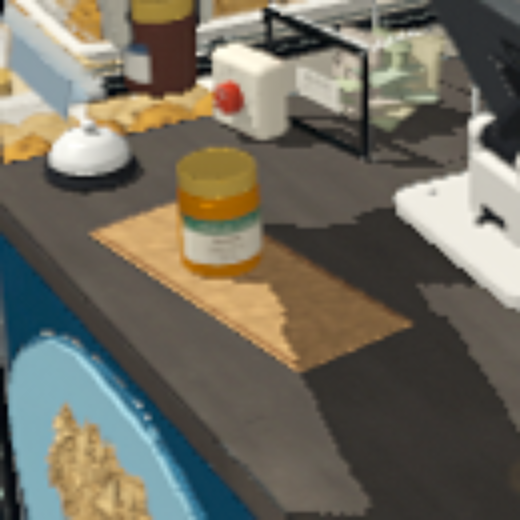

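```bash
python3 -m creep '[[[-0.0012,0.001,0.04,0,0,0,0],[-0.0012,0.001,0.085,0,0,0,0],[-0.0012,0.001,0.115,0,0,0,0],[-0.0012,0.001,0.125,0,0,0,0],[-0.0012,0.001,0.125,0,0,0,0],[-0.0012,0.001,0.125,0,0,0,0]]]'; python3 -c "
from h import *
go(.4256,.3227,.049,189.4)"
```

```text
time: 38.55
position: [0.4274, 0.3243, 0.0611]
tool_rot: [[-0.987, -0.161, 0.001], [-0.161, 0.987, 0.002], [-0.002, 0.002, -1.0]]
ft_force: [-0.2, -0.2, -3.5]
width: 0.678
go [ 0.002  -0.0013  0.0121] rz -0.1 | t 38.55 pos [0.4274 0.3243 0.0611] yaw -170.7 F [-0.2 -0.2 -3.5] T [0.06 0.09 0.04] w 0.678 tilt [0.0015 0.0019] q1,6 [ 1.01 -0.85]
```

```bash
python3 -m creep '[[[0.001,-0.001,0.008,0,0,0,0],[0.0012,-0.001,0.0105,0,0,0,0],[0.0012,-0.001,0.0105,0,0,0,0],[0.0012,-0.001,0.0105,0,0,0,0]]]'; python3 -c "
from h import *
go(.4256,.3227,.049,189.4)"
```

```text
time: 39.05
position: [0.4256, 0.3227, 0.0492]
tool_rot: [[-0.987, -0.162, 0.0], [-0.162, 0.987, 0.0], [-0.0, 0.0, -1.0]]
ft_force: [0.4, -0.0, -3.7]
width: 0.681
go [0.     0.     0.0002] rz -0.1 | t 39.05 pos [0.4256 0.3227 0.0492] yaw -170.7 F [ 0.4 -0.  -3.7] T [ 0.03  0.04 -0.02] w 0.681 tilt [0.0001 0.    ] q1,6 [ 1.02 -0.85]
```

```bash
python3 -m creep '[[[0,0,0.001,0,0,0,0],[0,0,0.001,0,0,0,0],[0,0,0.001,0,0,0,1],[0,0,0.001,0,0,0,1],[0,0,0.001,0,0,0,1],[0,0,-0.05,0,0,0,1],[0,0,-0.1,0,0,0,1],[0,0,-0.1,0,0,0,1]]]'; sed -i "s/^go.*/go(.4282,-.2310,.12,189.4)/" m.py; python3 m.py
```

```text
time: 40.05
position: [0.4273, 0.3247, 0.1535]
tool_rot: [[-0.987, -0.162, 0.005], [-0.162, 0.987, 0.006], [-0.006, 0.005, -1.0]]
ft_force: [-0.0, 0.1, -0.3]
width: 1.001
a (array([ 0.5884, -0.3805]), 0.0221, array([ 0.5869, -0.3776]), 125) 0.14713063347009947
a (array([ 0.5873, -0.3796]), 0.0311, array([ 0.584 , -0.3754]), 320) 0.12269814457163353
b (array([ 0.5728, -0.2496]), 0.0217, array([ 0.5735, -0.2495]), 118) 0.14691498488617838
b (array([ 0.5737, -0.2502]), 0.0304, array([ 0.5715, -0.2475]), 333) 0.12301189862999284
honey 0.65 (array([0.4378, 0.2532]), 0.0318, array([0.4383, 0.2528]), 493) 0.0918
honey 0.56 (array([ 0.4081, -0.3157]), 0.0273, array([ 0.4076, -0.3149]), 386) 0.0959
fig 0.62 (array([0.4239, 0.3061]), 0.0431, array([0.428 , 0.3054]), 302) 0.0846
berry 0.82 (array([ 0.4232, -0.2658]), 0.0364, array([ 0.4289, -0.2634]), 452) 0.0732
mat ((441.9344482421875, 223.77099609375), (113.09226989746094, 293.43206787109375), 9.409199714660645)
go [ 0.0861 -0.5461  0.029 ] rz -0.1 | t 40.3 pos [0.4251 0.3219 0.148 ] yaw -170.7 F [-0.4  0.  -2.2] T [0.03 0.12 0.05] w 0.999 tilt [-0.0013 -0.0018] q1,6 [ 1.02 -0.85]
```

```bash
python3 -c "
from h import *
p=shot('top'); W=cloud(p)
for xy,r,z in(((.4295,-.2615),.033,(.066,.080)),((.4083,-.315),.033,(.088,.104)),((.4254,.3227),.034,(.076,.095))):
  P=top_pts(W,xy,r,*z); print(circ(P),P[:,:2].min(0),P[:,:2].max(0),cv2.fitEllipse(cv2.convexHull((P[:,:2]*1000).astype(np.float32)))[:2])
go(.4295,-.2615,.12,189.4)
"
```

```text
(array([ 0.4297, -0.2641]), 0.0307, array([ 0.4298, -0.2622]), 419) [ 0.40331594 -0.29286394] [ 0.45902275 -0.23396225] ((429.5855407714844, -263.2880859375), (56.658023834228516, 60.08746337890625))
(array([ 0.4069, -0.3151]), 0.0274, array([ 0.4075, -0.3148]), 386) [ 0.38254987 -0.34239263] [ 0.43423635 -0.28785604] ((407.7276306152344, -315.2554626464844), (51.76347732543945, 53.68072509765625))
(array([0.4265, 0.322 ]), 0.0286, array([0.4255, 0.3138]), 214) [0.39955119 0.29475922] [0.45491274 0.34862685] ((426.5457763671875, 322.1068420410156), (55.6806640625, 56.104129791259766))
go [ 0.0898 -0.5765  0.029 ] rz -0.1 | t 40.35 pos [0.4252 0.322  0.148 ] yaw -170.7 F [ 0.4  0.4 -0.4] T [ 0.02  0.03 -0.01] w 0.999 tilt [-0.0013 -0.0018] q1,6 [ 1.02 -0.85]
```

```bash
python3 -m creep '[[[0.009,-0.058,-0.01,0,0,0,1],[0.018,-0.116,-0.01,0,0,0,1],[0.027,-0.174,-0.01,0,0,0,1],[0.036,-0.232,-0.01,0,0,0,1],[0.045,-0.29,-0.01,0,0,0,1],[0.054,-0.348,-0.01,0,0,0,1],[0.063,-0.406,-0.01,0,0,0,1],[0.072,-0.464,0,0,0,0,1]]]';python3 -c "
from h import *
go(.4298,-.2625,.12,189.4)"
```

```text
time: 41.35
position: [0.4295, -0.1489, 0.1492]
tool_rot: [[-0.987, -0.162, 0.001], [-0.162, 0.987, -0.0], [-0.001, -0.0, -1.0]]
ft_force: [1.6, 0.5, -0.5]
width: 0.997
go [ 0.0182 -0.1122  0.0292] rz -0.1 | t 41.35 pos [ 0.4295 -0.1489  0.1492] yaw -170.7 F [ 1.6  0.5 -0.5] T [ 0.04 -0.09 -0.02] w 0.997 tilt [ 0.0008 -0.0002] q1,6 [0.1  0.06]
```

```bash
python3 -m creep '[[[0.009,-0.056,0.01,0,0,0,1],[0.0182,-0.112,0.02,0,0,0,1],[0.0182,-0.112,0.03,0,0,0,1],[0.0182,-0.112,0.03,0,0,0,1],[0.0182,-0.112,0.03,0,0,0,1]]]';python3 -c "
from h import *
go(.4298,-.2625,.044,189.4)"
```

```text
time: 41.98
position: [0.4298, -0.2596, 0.1192]
tool_rot: [[-0.987, -0.163, -0.0], [-0.163, 0.987, -0.0], [0.0, 0.0, -1.0]]
ft_force: [0.4, -0.6, -0.2]
width: 0.996
go [ 0.0004 -0.0029  0.0752] rz -0.0 | t 41.98 pos [ 0.4298 -0.2596  0.1192] yaw -170.6 F [ 0.4 -0.6 -0.2] T [-0.04  0.08 -0.  ] w 0.996 tilt [-0.0003 -0.    ] q1,6 [-0.15  0.32]
```

```bash
python3 -m creep '[[[0.0004,-0.0026,0.035,0,0,0,1],[0.0004,-0.0026,0.075,0,0,0,1],[0.0004,-0.0026,0.075,0,0,0,1],[0.0004,-0.0026,0.075,0,0,0,0],[0.0004,-0.0026,0.075,0,0,0,0],[0.0004,-0.0026,0.075,0,0,0,0],[0.0004,-0.0026,0.075,0,0,0,0],[0.0004,-0.0026,0.075,0,0,0,0]]]'; python3 -m creep '[[[0,0,0,0,0,0,0],[0,0,0,0,0,0,0],[0,0,-0.04,0,0,0,0],[0,0,-0.1,0,0,0,0],[0,0,-0.12,0,0,0,0],[0,0,-0.12,0,0,0,0]]]'; python3 -c "
from h import *
go(.4485,.1846,.16,189.4)"
```

```text
time: 42.98
position: [0.4302, -0.2632, 0.0452]
tool_rot: [[-0.987, -0.162, 0.001], [-0.162, 0.987, -0.0], [-0.001, -0.001, -1.0]]
ft_force: [-0.4, 2.4, 7.1]
width: 0.674
time: 43.72
position: [0.4303, -0.2632, 0.1657]
tool_rot: [[-0.987, -0.161, 0.004], [-0.161, 0.987, -0.0], [-0.003, -0.001, -1.0]]
ft_force: [-0.5, 0.9, -3.2]
width: 0.68
go [-0.0901  0.439   0.0056] rz -0.1 | t 43.73 pos [ 0.4303 -0.2632  0.1657] yaw -170.7 F [-0.5  0.9 -3.2] T [ 0.03  0.12 -0.02] w 0.68 tilt [ 0.0036 -0.0005] q1,6 [-0.16  0.32]
```

```bash
python3 -m creep '[[[-0.008,0.04,0,0,0,0,0],[-0.02,0.098,0,0,0,0,0],[-0.032,0.156,0,0,0,0,0],[-0.044,0.214,0,0,0,0,0],[-0.056,0.272,0,0,0,0,0],[-0.068,0.33,0,0,0,0,0],[-0.08,0.388,0,0,0,0,0],[-0.09,0.439,0,0,0,0,0]]]'; python3 -m creep '[[[0,0,0.02,0,0,0,0],[0,0,0.05,0,0,0,0],[0,0,0.085,0,0,0,0],[0,0,0.1,0,0,0,0],[0,0,0.1,0,0,0,0],[0,0,0.1,0,0,0,0]]]'; python3 -c "
from h import *
go(.4485,.1846,.0485,189.4)"
```

```text
time: 44.72
position: [0.4464, 0.1863, 0.1625]
tool_rot: [[-0.987, -0.162, -0.002], [-0.162, 0.987, -0.001], [0.002, -0.001, -1.0]]
ft_force: [1.0, -0.6, -2.0]
width: 0.678
time: 45.48
position: [0.4475, 0.1846, 0.064]
tool_rot: [[-0.987, -0.161, -0.0], [-0.161, 0.987, -0.0], [0.0, -0.0, -1.0]]
ft_force: [0.1, 0.2, -0.8]
width: 0.673
go [-0.001  -0.0001  0.0155] rz -0.1 | t 45.48 pos [0.4475 0.1846 0.064 ] yaw -170.7 F [ 0.1  0.2 -0.8] T [-0.    0.1  -0.03] w 0.673 tilt [-0.0004 -0.0004] q1,6 [ 0.8  -0.64]
```

```bash
python3 -m creep '[[[-0.001,0,0.008,0,0,0,0],[-0.001,0,0.014,0,0,0,0],[-0.001,0,0.0145,0,0,0,0],[-0.001,0,0.0145,0,0,0,0]]]'; python3 -c "
from h import *
go(.4485,.1846,.0485,189.4)"
```

```text
time: 45.98
position: [0.4485, 0.1849, 0.0497]
tool_rot: [[-0.987, -0.162, -0.0], [-0.162, 0.987, -0.0], [0.0, -0.0, -1.0]]
ft_force: [0.0, -0.4, -2.5]
width: 0.679
go [ 0.0001 -0.0002  0.0012] rz -0.1 | t 45.98 pos [0.4485 0.1849 0.0497] yaw -170.7 F [ 0.  -0.4 -2.5] T [ 0.04  0.14 -0.01] w 0.679 tilt [-0.     -0.0001] q1,6 [ 0.8  -0.64]
```

```bash
python3 -m creep '[[[0,0,0.001,0,0,0,0],[0,0,0.0018,0,0,0,0],[0,0,0.0018,0,0,0,1],[0,0,0.0018,0,0,0,1],[0,0,0.0018,0,0,0,1],[0,0,-0.05,0,0,0,1],[0,0,-0.1,0,0,0,1],[0,0,-0.1,0,0,0,1]]]'; python3 -c "
from h import *
p=shot('top'); W=cloud(p)
for xy,r,z in(((.4077,-.315),.04,(.088,.104)),((.4254,.3227),.034,(.076,.095)),((.4383,.253),.035,(.084,.1))):
  P=top_pts(W,xy,r,*z); print(circ(P))
go(.4077,-.315,.13,189.4)
"
```

```text
time: 46.98
position: [0.4506, 0.1865, 0.1537]
tool_rot: [[-0.987, -0.162, 0.006], [-0.162, 0.987, 0.005], [-0.007, 0.004, -1.0]]
ft_force: [-0.0, 0.7, -0.8]
width: 0.999
(array([ 0.408 , -0.3153]), 0.0272, array([ 0.4076, -0.3152]), 379)
(array([0., 0.]), 0.0, array([nan, nan]), 0)
(array([0.4226, 0.2529]), 0.0218, array([0.4223, 0.2501]), 171)
go [ 0.122  -0.4874  0.0198] rz -0.1 | t 47.02 pos [0.4493 0.1856 0.1515] yaw -170.7 F [-0.2 -0.2 -0.7] T [0.03 0.2  0.  ] w 1.001 tilt [0.003 0.003] q1,6 [ 0.8  -0.64]h.py:16: RuntimeWarning: Mean of empty slice.
  (c,r)=cv2.minEnclosingCircle(P[:,:2].astype(np.float32)); return np.round(c,4),round(r,4),np.round(P[:,:2].mean(0),4),len(P)
  ret = um.true_divide(
```

```bash
python3 -m creep '[[[0.014,-0.056,-0.01,0,0,0,1],[0.029,-0.114,-0.01,0,0,0,1],[0.043,-0.172,-0.01,0,0,0,1],[0.058,-0.23,-0.01,0,0,0,1],[0.072,-0.288,-0.01,0,0,0,1],[0.087,-0.346,-0.01,0,0,0,1],[0.101,-0.404,-0.01,0,0,0,1],[0.115,-0.46,-0.01,0,0,0,1]]]'; python3 -m creep '[[[0.007,-0.027,0,0,0,0,1],[0.007,-0.027,0.02,0,0,0,1],[0.007,-0.027,0.02,0,0,0,1],[0.007,-0.027,0.02,0,0,0,1]]]';python3 -c "
from h import *
go(.4078,-.3152,.048,189.4)
p=shot('top'); W=cloud(p)
for xy,r,z in(((.4254,.3227),.04,(.076,.095)),((.4383,.253),.035,(.084,.1)),((.4485,.1846),.04,(.068,.083))):
  P=top_pts(W,xy,r,*z); print(len(P) and circ(P))
"
```

```text
time: 48.02
position: [0.4082, -0.2895, 0.1585]
tool_rot: [[-0.987, -0.161, -0.002], [-0.161, 0.987, 0.001], [0.001, 0.001, -1.0]]
ft_force: [2.0, -0.1, -0.6]
width: 0.996
time: 48.52
position: [0.4067, -0.3152, 0.1395]
tool_rot: [[-0.987, -0.162, -0.001], [-0.162, 0.987, 0.0], [0.001, 0.0, -1.0]]
ft_force: [0.4, 0.3, 1.0]
width: 1.001
go [-0.0012 -0.0002  0.0915] rz -0.1 | t 48.52 pos [ 0.4067 -0.3152  0.1395] yaw -170.7 F [0.4 0.3 1. ] T [0.   0.06 0.01] w 1.001 tilt [-0.0009  0.0001] q1,6 [-0.28  0.44]
(array([0.4265, 0.3165]), 0.0338, array([0.4261, 0.3214]), 430)
(array([0.4382, 0.2533]), 0.0317, array([0.438 , 0.2528]), 514)
(array([0.4476, 0.1904]), 0.0338, array([0.4486, 0.186 ]), 426)
```

```bash
python3 -m creep '[[[-0.0008,0,0.04,0,0,0,1],[-0.0008,0,0.0915,0,0,0,1],[-0.0008,0,0.0915,0,0,0,1],[-0.0008,0,0.0915,0,0,0,0],[-0.0008,0,0.0915,0,0,0,0],[-0.0008,0,0.0915,0,0,0,0],[-0.0008,0,0.0915,0,0,0,0],[-0.0008,0,0.0915,0,0,0,0]]]'; python3 -m creep '[[[0,0,0,0,0,0,0],[0,0,0,0,0,0,0],[0,0,0,0,0,0,0],[0,0,-0.04,0,0,0,0],[0,0,-0.1,0,0,0,0],[0,0,-0.11,0,0,0,0],[0,0,-0.11,0,0,0,0]]]'; python3 -c "
from h import *
go(.4591,.1205,.16,189.4)"
```

```text
time: 49.58
position: [0.4078, -0.3155, 0.0491]
tool_rot: [[-0.987, -0.162, 0.001], [-0.162, 0.987, -0.0], [-0.001, -0.001, -1.0]]
ft_force: [-1.8, 1.7, 7.4]
width: 0.633
time: 50.45
position: [0.4074, -0.3151, 0.1583]
tool_rot: [[-0.987, -0.161, 0.001], [-0.161, 0.987, 0.0], [-0.001, 0.0, -1.0]]
ft_force: [-0.3, -0.8, -4.1]
width: 0.636
go [-0.1212  0.4216 -0.0015] rz -0.1 | t 50.45 pos [ 0.4074 -0.3151  0.1583] yaw -170.7 F [-0.3 -0.8 -4.1] T [0.03 0.18 0.01] w 0.636 tilt [0.0012 0.0003] q1,6 [-0.28  0.44]
```

```bash
python3 -m creep '[[[-0.011,0.04,0,0,0,0,0],[-0.028,0.097,0,0,0,0,0],[-0.045,0.154,0,0,0,0,0],[-0.062,0.211,0,0,0,0,0],[-0.078,0.268,0,0,0,0,0],[-0.094,0.325,0,0,0,0,0],[-0.11,0.382,0,0,0,0,0],[-0.121,0.4215,0,0,0,0,0]]]'; python3 -m creep '[[[0,0,0.02,0,0,0,0],[0,0,0.05,0,0,0,0],[0,0,0.08,0,0,0,0],[0,0,0.092,0,0,0,0],[0,0,0.092,0,0,0,0],[0,0,0.092,0,0,0,0]]]'; python3 -c "
from h import *
go(.4591,.1205,.0523,189.4)"
```

```text
time: 51.45
position: [0.4577, 0.122, 0.1561]
tool_rot: [[-0.987, -0.163, -0.003], [-0.163, 0.987, -0.002], [0.003, -0.001, -1.0]]
ft_force: [1.3, -0.5, -3.1]
width: 0.637
time: 52.2
position: [0.4594, 0.1204, 0.0668]
tool_rot: [[-0.987, -0.162, 0.001], [-0.162, 0.987, 0.0], [-0.001, 0.0, -1.0]]
ft_force: [0.1, -0.0, -2.6]
width: 0.635
go [0.0003 0.0001 0.0145] rz -0.1 | t 52.2 pos [0.4594 0.1204 0.0668] yaw -170.7 F [ 0.1 -0.  -2.6] T [0.06 0.09 0.01] w 0.635 tilt [0.0008 0.0003] q1,6 [ 0.67 -0.51]
```

```bash
python3 -m creep '[[[0.0003,0,0.008,0,0,0,0],[0.0003,0,0.014,0,0,0,0],[0.0003,0,0.0145,0,0,0,0],[0.0003,0,0.0145,0,0,0,0]]]'; python3 -c "
from h import *
go(.4591,.1205,.0518,189.4)"
```

```text
time: 52.7
position: [0.4587, 0.1202, 0.0519]
tool_rot: [[-0.987, -0.162, 0.0], [-0.162, 0.987, 0.0], [-0.0, 0.0, -1.0]]
ft_force: [-1.5, 0.9, 3.0]
width: 0.632
go [-0.0005  0.0002  0.0001] rz -0.1 | t 52.7 pos [0.4587 0.1202 0.0519] yaw -170.7 F [-1.5  0.9  3. ] T [0.02 0.87 0.08] w 0.632 tilt [0.0003 0.0001] q1,6 [ 0.67 -0.51]
```

Down. Release, lift and back the arm away towards the start side for a clear look.

```bash
python3 -m creep '[[[0,0,0,0,0,0,1],[0,0,0,0,0,0,1],[0,0,0,0,0,0,1],[0,0,0,0,0,0,1],[0,0,-0.05,0,0,0,1],[0,0,-0.1,0,0,0,1],[0.01,-0.05,-0.12,0,0,0,1],[0.02,-0.1,-0.12,0,0,0,1]]]'; python3 -m creep '[[[0.01,-0.06,0,0,0,0,1],[0.02,-0.12,0,0,0,0,1],[0.03,-0.17,0,0,0,0,1],[0.03,-0.17,0,0,0,0,1],[0.03,-0.17,0,0,0,0,1]]]'; python3 -c "
from h import *
p=shot('top'); W=cloud(p)
C=np.array([.442,.223]);a=np.radians(9.4);X=np.array([np.cos(a),np.sin(a)]);Y=np.array([-X[1],X[0]])
for n,xy,h,rr in(('fig',(.4256,.3227),.083,.03),('tall',(.4383,.253),.091,.033),('berry',(.4485,.185),.075,.03),('honey',(.4591,.1205),.098,.028)):
  P=top_pts(W,xy,rr+.002,h-.006,h+.006); e=cv2.minEnclosingCircle(P[:,:2].astype(np.float32))[0]; e=np.array(e)
  print(n,len(P),'encl in mat',((e-C)@X).round(4),((e-C)@Y).round(4),'mean',((P[:,:2].mean(0)-C)@X).round(4),((P[:,:2].mean(0)-C)@Y).round(4),np.median(P[:,2]).round(4))
for n,xy in(('a',(.587,-.38)),('b',(.5745,-.2505))):
  for z in((.137,.16),(.113,.13)):
    P=top_pts(W,xy,.04,*z); print(n,len(P) and (circ(P),np.median(P[:,2])))
cv2.imwrite('pics/t9.png',cv2.resize(p['color'][180:310,110:525][:,:,::-1],None,fx=1.9,fy=1.9,interpolation=cv2.INTER_CUBIC))
q=shot('side'); cv2.imwrite('pics/s9.png',cv2.resize(q['color'][190:400,210:480][:,:,::-1],None,fx=2.8,fy=2.8,interpolation=cv2.INTER_CUBIC))
go(.4,0,.2,180)"
```

```text
time: 53.7
position: [0.4561, 0.018, 0.1738]
tool_rot: [[-0.987, -0.164, 0.004], [-0.164, 0.987, 0.002], [-0.004, 0.001, -1.0]]
ft_force: [0.3, -1.0, -0.8]
width: 1.001
time: 54.32
position: [0.4527, -0.1545, 0.1715]
tool_rot: [[-0.987, -0.16, -0.0], [-0.16, 0.987, 0.0], [0.0, 0.0, -1.0]]
ft_force: [-0.5, 1.2, -0.8]
width: 0.996
fig 403 encl in mat 0.0009 0.1005 mean 0.0007 0.1 0.0838
tall 501 encl in mat 0.0014 0.0305 mean 0.001 0.0302 0.0917
berry 402 encl in mat 0.001 -0.0385 mean 0.0007 -0.0385 0.0758
honey 65 encl in mat -0.0031 -0.0985 mean -0.0098 -0.0907 0.0988
a ((array([ 0.5876, -0.3795]), 0.0221, array([ 0.5865, -0.3781]), 126), np.float64(0.14675379890085705))
a ((array([ 0.5867, -0.38  ]), 0.031, array([ 0.5839, -0.3753]), 326), np.float64(0.12293903778444482))
b 0
b 0
go [ 0.0273  0.1602 -0.0283] rz 9.4 | t 54.42 pos [ 0.453  -0.1536  0.1717] yaw -170.6 F [-0.9  0.3  0.3] T [ 0.02  0.15 -0.  ] w 0.999 tilt [0.     0.0001] q1,6 [0.09 0.08]
```

View pics/t9.png

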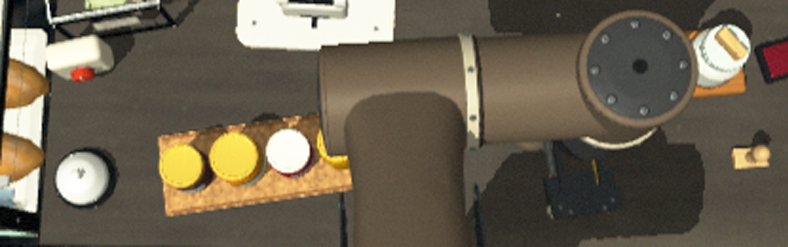

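View pics/s9.png

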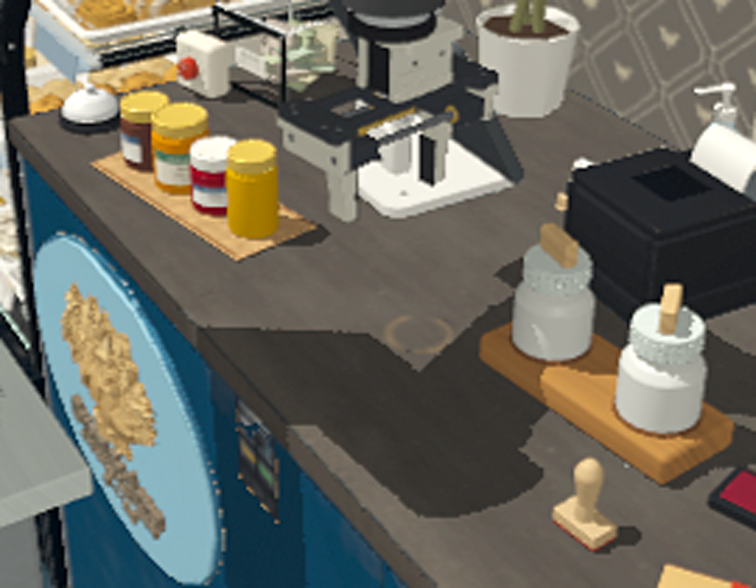

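```bash
python3 -m creep '[[[0.01,-0.06,-0.03,0,0,0,1],[0.02,-0.12,-0.06,0,0,0,1],[0.03,-0.18,-0.08,0,0,0,1],[0.04,-0.24,-0.08,0,0,0,1],[0.05,-0.3,-0.08,0,0,0,1],[0.05,-0.3,-0.08,0,0,0,1],[0.05,-0.3,-0.08,0,0,0,1]]]'; python3 -c "
from h import *
p=shot('top'); W=cloud(p)
C=np.array([.442,.223]);a=np.radians(9.4);X=np.array([np.cos(a),np.sin(a)]);Y=np.array([-X[1],X[0]])
for n,xy,h,rr in(('fig',(.4256,.3227),.083,.03),('tall',(.4383,.253),.091,.033),('berry',(.4485,.185),.075,.03),('honey',(.4591,.1205),.098,.028)):
  P=top_pts(W,xy,rr+.003,h-.006,h+.006); e=np.array(cv2.minEnclosingCircle(P[:,:2].astype(np.float32))[0])
  print(n,len(P),((e-C)@X).round(4),((e-C)@Y).round(4),np.median(P[:,2]).round(4))
for n,xy in(('a',(.587,-.38)),('b',(.5745,-.2505))):
    P=top_pts(W,xy,.04,.113,.13); print(n,len(P) and (circ(P),np.median(P[:,2])))
print(env.sign_off())"
```

```text
time: 55.3
position: [0.4524, -0.4578, 0.251]
tool_rot: [[-0.987, -0.162, -0.001], [-0.162, 0.987, 0.001], [0.001, 0.001, -1.0]]
ft_force: [-0.3, 0.1, 0.4]
width: 1.0
fig 410 0.0016 0.0998 0.0837
tall 487 0.0013 0.0304 0.0919
berry 392 0.0008 -0.0386 0.0758
honey 361 0.0 -0.1048 0.0987
a ((array([ 0.5929, -0.3534]), 0.0105, array([ 0.5916, -0.3521]), 8), np.float64(0.11994600028723401))
b ((array([ 0.5744, -0.2507]), 0.0312, array([ 0.5716, -0.248 ]), 338), np.float64(0.12255010587196558))
the job is handed in; nothing more can be done
None
```

The job is handed in after about 55 s of robot time: both lids are screwed fully home and all four preserve jars stand in one row on the cork mat.

- **Lids:** each was set on and turned back until it dropped, then screwed forward to the end stop. Turning torque at the stop was about 0.8 N m. Both lid tops measured about 0.123 m, which matches the height of a fully home lid to within about 1 mm of camera error.
- **Jars:** fig, tall, berry and honey stand upright along the middle of the mat, within 2 mm of its centre line. The gaps come out at about 6 to 8 mm. The berry jar had been knocked aside during the run, so I measured it again before picking it up.
- **Bell, timer and stamp:** I did not go near them. The last pictures show the bell and stamp standing undisturbed. I did not check the timer again.

In the last measurement the arm hid lid a from the top camera, so that reading is unusable. Lid a read 0.123 m, fully home, in the picture just before it. While setting lid b on, the push briefly reached about 25 N before I eased off.

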